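# Sort the plate cases by length and shut the light-tight box

## Robot

A 6-joint arm with a two-finger parallel gripper is mounted at the origin on the work surface. World frame = base frame: x ahead of the robot, y to its left, z up, the work surface at z = 0. Lengths are in m, angles in rad, forces in N, time in s.
With the tool pointing down it reaches from about 0.275 to 0.725 m from the base axis. Payload 5.6 kg.
Tool frame: the origin (TCP) lies on the centre line of the jaws, within the pads' length; the fingertips stand 14 mm ahead of it and the grasp point (between the pads) lies 5 mm behind it; y points along the fingers, x is the direction in which the jaws open and shut, and the axes are right-handed (so a half turn about y gives the same grasp; the last joint's range is limited). The gripper opens to 85 mm and grips with 20 to 120 N. Pads are 22 mm wide; open, the fingers measure 114 mm over their backs; the gripper's body (76 mm by 85 mm) begins 54 mm behind the grasp point. The pads swing forward as they close: fully open they stand 13 mm farther back than shut.
Start: joints at [-1.035, 0.255, 0.108, 0, -1.424, -0.285], TCP at [0.137, -0.533, 0.245] pointing down, gripper open.
Joint ranges: [-2.95, 2.95], [-1.21, 1.97], [-1.09, 1.5], [-2.87, 1.71], [-2.94, -0.07], [-3.05, 3.05]. Speed limits (rad/s): [2.57, 2.57, 3.14, 3.14, 3.14, 3.14].

## Interface

Orientations are given as a unit quaternion [x, y, z, w].
In Python, from workcell import robot, cams, workorder gives the robot as it stands.
- The arm moves only by the tool apply_moves, never from a script. Its argument "commands" is one flat list of numbers, 7 for each row, row after row: the shift along the tool's x, y, z in units of 25 cm (1.0 is 25 cm), then the turn, a rotation vector about the tool's x, y, z in units of pi rad (1.0 is pi rad), then the gripper command: -1 is fully open, 1 is shut, values between are in proportion. A call has 1 to 12 rows; each row is the pose to reach, as a shift and turn from the pose commanded when the call began, along the tool's axes at that moment, turning the shorter way round; what a row does not reach only later rows make up. A row lasts 1/8 s, in which the tool goes at most 62.5 mm and 10.7 degrees, less where a joint would pass 70% of its speed; a pose out of reach is approached as far as the arm can. A call with a number of a shift or a turn outside -1 to 1 is refused whole. A call with a gripper value outside its range is refused whole. The fingers move at their own pace and stop on an object; the grip force is fixed at half the most. Time passes only in rows, so rows that repeat a pose let the fingers close. It gives the time, the measured TCP pose, the force and the opening at its end, in the units of the state.
- robot.observe(): the state, without advancing time (a new reading comes with each control period).
- cams.get_image(name): name is "side" or "top"; returns a dict with "pixels" (400x640x3 uint8, blue, green, red), "fov_y" (degrees; the focal length in pixels is half the picture's height over the tangent of half this angle, whatever the lens; pixels are square), "cx", "cy" (the principal point, pixels), "dist" ([k1, k2, p1, p2, k3] as OpenCV has them; the pictures are not rectified), "world_from_camera" (4x4, takes a point from camera to world coordinates). Camera axes: x right, y up, looking along -z (the intrinsics and any distortion apply to the point x, -y, -z); pixel columns grow to the right and rows downward; lengths in m; the calibration is good to about 2 mm. A picture is of the moment at which its call begins. There is no depth.
- workorder.job_done(): hands the job in, once; it reports no verdict.
The state is a dict: "time": time; "joint_pos": joint angles; "joint_vel": joint speeds; "joint_efforts": joint torques, N m; "tool_pos": TCP position; "ee_rot": TCP orientation; "ft_force": force on the tool from outside, world axes, zero at the start; "wrist_torque": the same for the moment, N m; "opening": finger opening in m.
Only numpy, scipy, OpenCV 4.12 (cv2) and the standard library are available. Lean on these libraries where they do the work, as an engineer would, in place of code of your own. Each camera call takes 0.05 s, during which the arm holds its last target.

## Task

Before the room lights go on, put the plate cases away: slide the cover of the light-tight box fully open, lay every case down in the row of the box whose length matches its own, lengthwise in the row with its whole underside on the row's floor, and then slide the cover fully shut. The cases look alike but come in three lengths, and there are not always the same number of them; leave the beaker and the bottle where they stand.

Things in the scene. Friction and masses are not known exactly. Their poses are not given: they have to be found in the camera images.
- short_a: short plate case: aluminium bar-shaped case, grey end caps, 60 long, 26 x 26 in section, about 100 g; cases differ only in length (60, 85 or 108). Origin at its centre, x axis along its length, z up at the start. May be absent. Starts lying on a mat, about 75 from its neighbours, roughly along world y
- short_b: short plate case: aluminium bar-shaped case, grey end caps, 60 long, 26 x 26 in section, about 100 g; cases differ only in length (60, 85 or 108). Origin at its centre, x axis along its length, z up at the start. May be absent. Starts lying on a mat, about 75 from its neighbours, roughly along world y
- short_c: short plate case: aluminium bar-shaped case, grey end caps, 60 long, 26 x 26 in section, about 100 g; cases differ only in length (60, 85 or 108). Origin at its centre, x axis along its length, z up at the start. May be absent. Starts lying on a mat, about 75 from its neighbours, roughly along world y
- medium_a: medium plate case: aluminium bar-shaped case, grey end caps, 85 long, 26 x 26 in section, about 120 g; cases differ only in length (60, 85 or 108). Origin at its centre, x axis along its length, z up at the start. May be absent. Starts lying on a mat, about 75 from its neighbours, roughly along world y
- medium_b: medium plate case: aluminium bar-shaped case, grey end caps, 85 long, 26 x 26 in section, about 120 g; cases differ only in length (60, 85 or 108). Origin at its centre, x axis along its length, z up at the start. May be absent. Starts lying on a mat, about 75 from its neighbours, roughly along world y
- medium_c: medium plate case: aluminium bar-shaped case, grey end caps, 85 long, 26 x 26 in section, about 120 g; cases differ only in length (60, 85 or 108). Origin at its centre, x axis along its length, z up at the start. May be absent. Starts lying on a mat, about 75 from its neighbours, roughly along world y
- long_a: long plate case: aluminium bar-shaped case, grey end caps, 108 long, 26 x 26 in section, about 138 g; cases differ only in length (60, 85 or 108). Origin at its centre, x axis along its length, z up at the start. May be absent. Starts lying on a mat, about 75 from its neighbours, roughly along world y
- long_b: long plate case: aluminium bar-shaped case, grey end caps, 108 long, 26 x 26 in section, about 138 g; cases differ only in length (60, 85 or 108). Origin at its centre, x axis along its length, z up at the start. May be absent. Starts lying on a mat, about 75 from its neighbours, roughly along world y
- row_short: row for short cases: cork-floored pocket in one bay of the store box, 76 long along its y axis (between black end blocks 22 high), 188 wide along its x; takes three 60 mm cases side by side, each along y, e.g. centred at x = -56, 0 and 56. Origin at the pocket's centre, 3 below its floor. Fixed; which bay holds which row varies
- row_medium: row for medium cases: cork-floored pocket in one bay of the store box, 101 long along its y axis (between black end blocks 22 high), 188 wide along its x; takes three 85 mm cases side by side, each along y, e.g. centred at x = -56, 0 and 56. Origin at the pocket's centre, 3 below its floor. Fixed; which bay holds which row varies
- row_long: row for long cases: cork-floored pocket in one bay of the store box, 124 long along its y axis (between black end blocks 22 high), 188 wide along its x; takes three 108 mm cases side by side, each along y, e.g. centred at x = -56, 0 and 56. Origin at the pocket's centre, 3 below its floor. Fixed; which bay holds which row varies
- store: grey metal store box, fixed; origin at the centre of its underside on the table. 200 (x) by 410 (y), walls 5 thick, 50 high; two partitions as high make three bays, 130 clear along y, 190 along x. Row origins lie 6 above the table. Two cover runners, tops 50 above the table, reach 200 beyond the far (+x) wall
- cover (a joint): flat sliding cover of the store box, 202 x 412 x 6, underside 51 above the table, running along the box's x axis: 0 = shut over the box, 0.200 m = fully open (away from the robot, at its stop, bays uncovered). About 1.5 N of friction; stays where it is left; starts partly open
- cover_bar (a point): centre of the black grip bar on the cover, 71 above the table, moving with the cover; bar 70 long (box y), 16 thick (box x), its top 85 above the table, the cover's top around it 57 above the table. It may be pinched from above across its 16 mm thickness
- mat_l: black rubber mat, 290 (x) by 125 (y), 3 thick, fixed flat on the table at the left (+y) of the box; origin at the centre of its underside; cases start on it
- mat_r: black rubber mat, 290 (x) by 125 (y), 3 thick, fixed flat on the table at the right (-y) of the box; origin at the centre of its underside; cases start on it
- beaker: white plastic beaker, 72 across, 100 high; not part of the job, standing beyond the work; origin at the centre of its base
- brown_bottle: brown bottle with blue cap, 64 across, 140 high; not part of the job, standing beyond the work; origin at the centre of its base
Not all that is in view belongs to the job. What is shaped like the medium_a but orange, pink or purple is not meant.

How it is judged:
By the outcome, as a careful person would: the job done as asked, in the order asked, and still so for the second after the job is handed in, with the robot touching nothing.
Of short_a, short_b, short_c, medium_a, medium_b, medium_c, long_a, long_b only 6 to 8 are there at a start; the rules pass over those that are not, and their reading is None.
At some moment in a run one of short_a, short_b, short_c, medium_a, medium_b, medium_c, long_a, long_b may be knocked a few centimetres aside while the robot is not near it.
Once in a run the grip may slacken for a moment while it holds something.
It also fails if it takes over 210 s, if anything falls off the work surface, if the arm or the gripper's body presses on something with over 40 N, if the wrist force passes 120 N, or if a joint passes its speed limit or range.

## Working session

There is one attempt and no reset: what is moved stays moved. The work goes in short steps, Python scripts to look and compute and a tool call to move; the robot and the scene stay as the last step left them, time stands still between calls to the robot, and variables do not carry over. Pictures are saved under pics/ and viewed, and the job is handed in when it is done.

Besides the shell and the picture viewer there is one more tool, called after ">>>" as a command line: name --argument value ..., lists and objects as JSON in quotes. apply_moves: Moves the arm, as the interface text tells. Shifts and turns lie within -1 to 1; 1 stands for 25 cm of shift or pi rad of turn. Its arguments: {"type":"object","properties":{"commands":{"type":"array","items":{"type":"number"}}},"required":["commands"]}

```bash
ls; mkdir -p pics; cat > h.py <<'E'
import numpy as np, cv2
from workcell import robot, cams, workorder
from scipy.spatial.transform import Rotation as R
def K(im):
    h,w=im['pixels'].shape[:2]; f=h/2/np.tan(np.radians(im['fov_y'])/2)
    return np.array([[f,0,im['cx']],[0,f,im['cy']],[0,0,1.]])
def ray(im,uv):
    uv=np.array(uv,float).reshape(-1,1,2)
    p=cv2.undistortPoints(uv,K(im),np.array(im['dist'],float)).reshape(-1,2)
    T=np.array(im['world_from_camera']); d=np.c_[p[:,0],-p[:,1],-np.ones(len(p))]@T[:3,:3].T
    return T[:3,3],d
def onz(im,uv,z):
    o,d=ray(im,uv); return o+d*((z-o[2])/d[:,2])[:,None]
def proj(im,P):
    T=np.linalg.inv(np.array(im['world_from_camera'])); P=np.atleast_2d(P)@T[:3,:3].T+T[:3,3]
    P=P*[1,-1,-1]
    return cv2.projectPoints(P.reshape(-1,1,3),np.zeros(3),np.zeros(3),K(im),np.array(im['dist'],float))[0].reshape(-1,2)
E
python3 - <<'E'
from h import *
for n in ('top','side'):
    im=cams.get_image(n); cv2.imwrite(f'pics/{n}0.png',im['pixels'])
    print(n,im['fov_y'],im['cx'],im['cy'],im['dist'],np.round(im['world_from_camera'],3))
print(robot.observe())
E
```

```text
pics
top 47.076216304400944 322.6480779767861 198.12052271371743 [-0.0015  0.      0.      0.      0.    ] [[ 0.007  0.983 -0.183  0.358]
 [-1.     0.008  0.008 -0.122]
 [ 0.01   0.183  0.983  1.275]
 [ 0.     0.     0.     1.   ]]
side 43.2228549317513 316.8075167325523 195.37721018917594 [-0.00751063  0.          0.          0.          0.        ] [[-9.170e-01  2.980e-01 -2.670e-01  2.060e-01]
 [-4.000e-01 -6.820e-01  6.120e-01  7.330e-01]
 [ 1.000e-03  6.680e-01  7.440e-01  1.104e+00]
 [ 0.000e+00  0.000e+00  0.000e+00  1.000e+00]]
{'time': 0.1, 'joint_pos': array([-1.03543669e+00,  2.55700045e-01,  1.07177025e-01, -4.17222745e-04,
       -1.42391154e+00, -2.84586499e-01]), 'joint_vel': array([ 2.42218463e-03, -8.97708042e-04,  4.22895145e-03,  8.94033400e-05,
        1.53638803e-03,  8.27919762e-04]), 'joint_efforts': array([-1.05788065e-03, -3.87602770e+01,  2.38473487e+01,  5.37777677e+00,
       -3.79249163e-03, -8.26493732e-06]), 'tool_pos': array([ 0.13643308, -0.53239279,  0.24449758]), 'ee_rot': array([ 0.43307719,  0.55893844, -0.55824221, -0.43404792]), 'ft_force': array([ 0.3504202 ,  0.17570199, -0.55070367]), 'wrist_torque': array([-0.05813372, -0.01240314,  0.03260061]), 'opening': 0.08524440655974903}
```

View pics/top0.png

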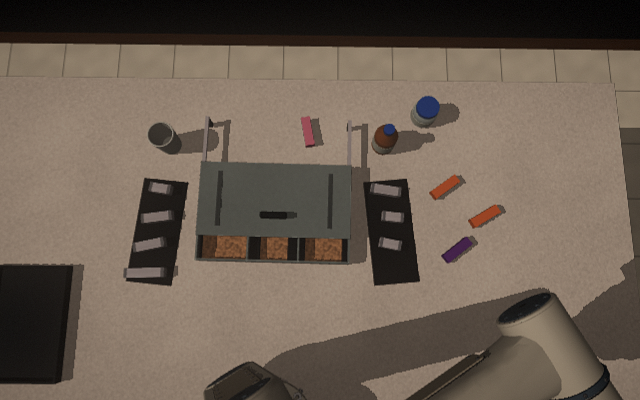

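View pics/side0.png

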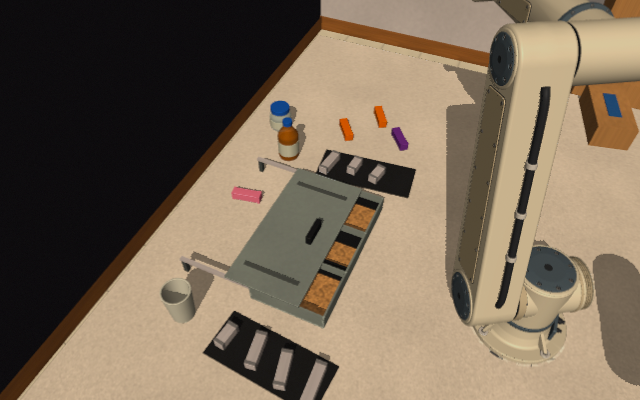

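```bash
python3 - <<'E'
import cv2
a=cv2.imread('pics/top0.png')
l=cv2.resize(a[170:295,115:200],None,fx=4.6,fy=4.6,interpolation=cv2.INTER_CUBIC)
r=cv2.resize(a[170:295,355:430],None,fx=4.6,fy=4.6,interpolation=cv2.INTER_CUBIC)
import numpy as np
cv2.imwrite('pics/c0.png',np.minimum(np.hstack([l,r]).astype(float)*1.3,255).astype('uint8'))
b=cv2.resize(a[110:270,190:360],None,fx=4.4,fy=3.7,interpolation=cv2.INTER_CUBIC)
b=cv2.resize(a[110:270,190:360],None,fx=3.7,fy=3.7,interpolation=cv2.INTER_CUBIC)
cv2.imwrite('pics/b0.png',np.minimum(b.astype(float)*1.5,255).astype('uint8'))
E
```

```text
(no output)
```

View pics/c0.png

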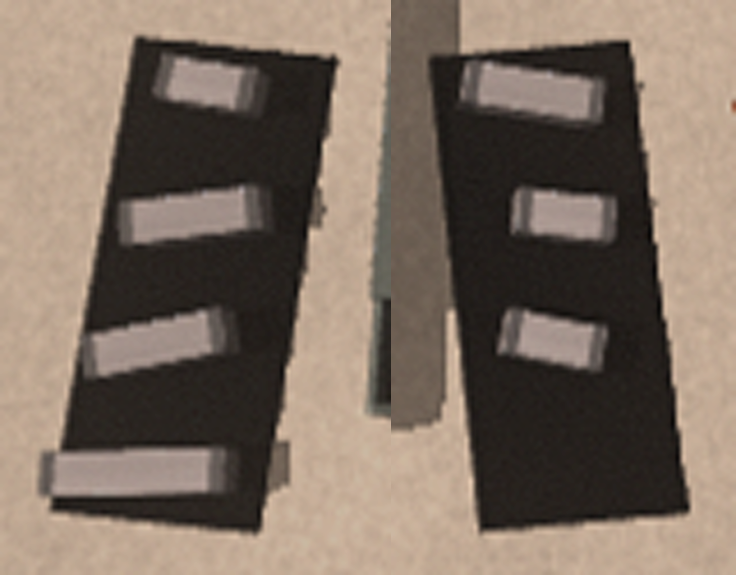

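View pics/b0.png

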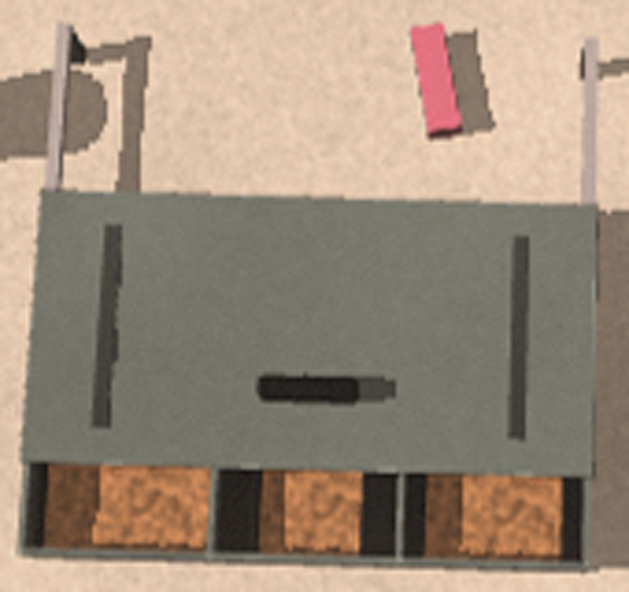

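```bash
cat > m.py <<'E'
from h import *
def b0(p): return np.array(p)/3.7+[190-.36,110-.36]
def casefit(im, pts_box=None):
    pass
E
python3 - <<'E'
from m import *
im=cams.get_image('top')
c=onz(im,b0([(42,191),(595,206),(591,474),(25,462)]),0.057); print('cover',c.round(4))
def yaw(v): return np.degrees(np.arctan2(v[1],v[0]))
for i in range(4):
    d=c[(i+1)%4]-c[i]; print(np.linalg.norm(d).round(4),yaw(d).round(2))
w=onz(im,b0([(18,556),(588,571)]),0.05); print('near wall',w.round(4),np.linalg.norm(w[0]-w[1]))
print('cover ctr',c.mean(0))
print('bar',onz(im,b0([(258,387),(358,389)]),0.085))
# cases
g=im['pixels'].astype(int)
# mats mask: dark neutral
for nm,(x0,x1,y0,y1) in dict(L=(120,192,176,288),R=(360,424,176,288)).items():
    sub=im['pixels'][y0:y1,x0:x1]
    hsv=cv2.cvtColor(sub,cv2.COLOR_BGR2HSV)
    V=hsv[...,2]; S=hsv[...,1]
    for p in [(150-115,0)]: pass
    m=((V>55)&(S<70)).astype('uint8')
    cv2.imwrite(f'pics/m{nm}.png',cv2.resize(m*255,None,fx=5,fy=5,interpolation=0))
    big=cv2.resize(sub,None,fx=1,fy=1)
    print(nm,[tuple(sub[r,c]) for r,c in ((12,40),(2,3),(96,25))])
    n,lab,st,ce=cv2.connectedComponentsWithStats(m)
    for i in range(1,n):
        if st[i,4]>60:
            cn=cv2.findContours((lab==i).astype('uint8'),cv2.RETR_EXTERNAL,cv2.CHAIN_APPROX_NONE)[0][0]
            P=onz(im,cn.reshape(-1,2)+[x0,y0],0.029)[:,:2]
            (cx,cy),(a,b),t=cv2.minAreaRect((P*1000).astype(np.float32))
            print(st[i],(round(cx,1),round(cy,1)),round(a,1),round(b,1),round(t,1))
E
```

```text
cover [[ 0.6844  0.2013  0.057 ]
 [ 0.6768 -0.2073  0.057 ]
 [ 0.4783 -0.2036  0.057 ]
 [ 0.4838  0.2025  0.057 ]]
0.4087 -91.08
0.1985 178.92
0.406 89.22
0.2007 -0.32
near wall [[ 0.4172  0.2055  0.05  ]
 [ 0.4095 -0.2016  0.05  ]] 0.40716081589416464
cover ctr [ 0.58080929 -0.00177115  0.057     ]
bar [[ 0.53529005  0.03367194  0.085     ]
 [ 0.5344325  -0.03701666  0.085     ]]
L [(np.uint8(108), np.uint8(114), np.uint8(129)), (np.uint8(116), np.uint8(132), np.uint8(150)), (np.uint8(109), np.uint8(115), np.uint8(128))]
[   0    0   72  112 4134] (497.2, 323.5) 313.1 196.3 3.4
[ 28   6  23  12 211] (616.0, 319.8) 59.4 28.1 82.2
[ 21  34  31  13 304] (535.7, 323.1) 27.9 82.0 6.9
R [(np.uint8(66), np.uint8(69), np.uint8(77)), (np.uint8(65), np.uint8(74), np.uint8(86)), (np.uint8(22), np.uint8(24), np.uint8(28))]
[   0    0   64  112 2564] (502.5, -322.6) 176.0 306.9 89.5
[ 10   7  31  14 303] (616.4, -305.6) 85.4 28.8 80.3
[ 21  35  23  11 223] (541.5, -322.7) 60.5 27.7 88.5
[ 18  61  24  14 229] (466.6, -314.7) 61.1 27.6 78.3
```

View pics/mL.png

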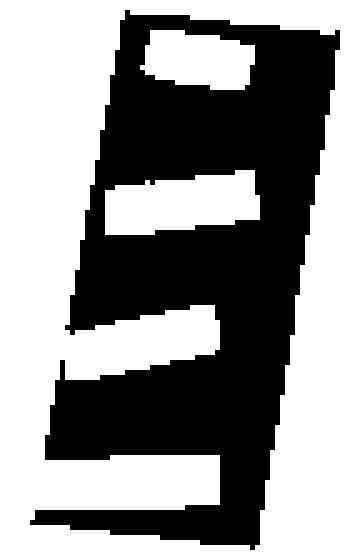

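View pics/mR.png

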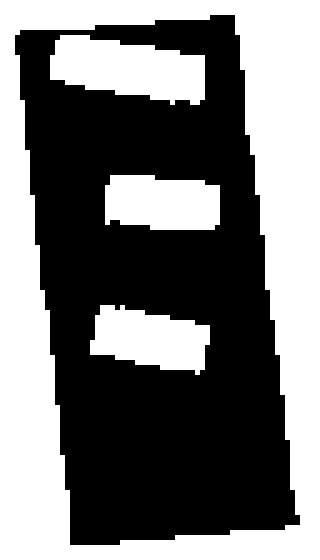

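```bash
cat >> h.py <<'E'
def to(x,y,z,yaw=0.,pr=True):
    """world target: TCP, tool y down, tool x at yaw (deg) from +x or -x (nearer).  prints row numbers"""
    s=robot.observe(); C=R.from_quat(s['ee_rot']); best=None
    for k in (0,180):
        a=np.radians(yaw+k); X=np.array([np.cos(a),np.sin(a),0]); Y=np.array([0,0,-1.]); Z=np.cross(X,Y)
        T=R.from_matrix(np.c_[X,Y,Z]); rv=(C.inv()*T).as_rotvec()
        if best is None or np.linalg.norm(rv)<np.linalg.norm(best): best=rv
    d=C.inv().apply(np.array([x,y,z])-s['tool_pos'])
    print('to',(x,y,z,yaw),'shift',(d/.25).round(3),'turn',(best/np.pi).round(3))
E
python3 - <<'E'
from h import *
s=robot.observe(); print(R.from_quat(s['ee_rot']).as_matrix().round(3))
to(.535,-.002,.2,-.9)
to(.535,-.002,.076,-.9)
E
```

```text
[[-0.248 -0.    -0.969]
 [ 0.969  0.001 -0.248]
 [ 0.001 -1.     0.   ]]
to (0.535, -0.002, 0.2, -0.9) shift [ 1.66   0.181 -2.071] turn [ 0.    -0.415  0.   ]
to (0.535, -0.002, 0.076, -0.9) shift [ 1.659  0.677 -2.071] turn [ 0.    -0.415  0.   ]
```

>>> apply_moves --commands '[0.8, 0, -1, 0, -0.2, 0, 0, 0.8, 0, -1, 0, -0.2, 0, 0, 0.8, 0, -1, 0, -0.2, 0, 0, 0.8, 0, -1, 0, -0.2, 0, 0, 0.8, 0, -1, 0, -0.2, 0, 0, 0.8, 0, -1, 0, -0.2, 0, 0]'

```text
time: 0.9
tool_pos: [0.3307, -0.2743, 0.2453]
ee_rot: [0.238, 0.666, -0.666, -0.238]
ft_force: [0.0, -0.3, -0.4]
opening: 0.0424
```

```bash
python3 - <<'E'
from h import *
s=robot.observe(); print(s['time'],s['tool_pos'].round(4),s['joint_pos'].round(3),s['opening'])
to(.535,-.002,.2,-.9)
E
```

```text
0.9 [ 0.3307 -0.2743  0.2453] [-3.250e-01  1.400e-02 -1.750e-01 -1.000e-03 -1.381e+00 -3.610e-01] 0.04240301413650191
to (0.535, -0.002, 0.2, -0.9) shift [ 0.058  0.182 -1.36 ] turn [ 0.    -0.213 -0.   ]
```

>>> apply_moves --commands '[0.04, 0.13, -1, 0, -0.213, 0, 0, 0.04, 0.13, -1, 0, -0.213, 0, 0, 0.04, 0.13, -1, 0, -0.213, 0, 0, 0.04, 0.13, -1, 0, -0.213, 0, 0, 0.04, 0.13, -1, 0, -0.213, 0, 0, 0.04, 0.13, -1, 0, -0.213, 0, 0]'

```text
time: 1.65
tool_pos: [0.4806, -0.0786, 0.2125]
ee_rot: [-0.008, -0.707, 0.707, 0.009]
ft_force: [-0.5, -0.3, 0.2]
opening: 0.0426
```

```bash
python3 - <<'E'
from h import *
s=robot.observe(); print(s['time'],s['tool_pos'].round(4),s['joint_pos'].round(3),s['opening'])
to(.535,-.002,.13,-.9)
to(.535,-.002,.076,-.9)
E
```

```text
1.65 [ 0.4806 -0.0786  0.2125] [ 0.161  0.144 -0.116  0.    -1.312 -0.184] 0.04263241864582859
to (0.535, -0.002, 0.13, -0.9) shift [-0.211  0.329 -0.312] turn [-0.    -0.002  0.   ]
to (0.535, -0.002, 0.076, -0.9) shift [-0.211  0.545 -0.312] turn [-0.    -0.002  0.   ]
```

>>> apply_moves --commands '[-0.211, 0.2, -0.312, 0, 0, 0, 0, -0.211, 0.2, -0.312, 0, 0, 0, 0, -0.211, 0.4, -0.312, 0, 0, 0, 0, -0.211, 0.545, -0.312, 0, 0, 0, 0, -0.211, 0.545, -0.312, 0, 0, 0, 0, -0.211, 0.545, -0.312, 0, 0, 0, 1, -0.211, 0.545, -0.312, 0, 0, 0, 1, -0.211, 0.545, -0.312, 0, 0, 0, 1, -0.211, 0.545, -0.312, 0, 0, 0, 1]'

```text
time: 2.78
tool_pos: [0.5367, -0.0019, 0.079]
ee_rot: [-0.009, -0.707, 0.707, 0.006]
ft_force: [-0.7, -2.9, 7.5]
opening: 0.0151
```

```bash
python3 - <<'E'
from h import *
s=robot.observe(); print(s['time'],s['tool_pos'].round(4),s['joint_pos'].round(3),s['opening'])
for n in ('top','side'):
    im=cams.get_image(n); cv2.imwrite(f'pics/{n}1.png',im['pixels'])
E
```

```text
2.775 [ 0.5367 -0.0019  0.079 ] [ 0.29   0.338 -0.221  0.002 -1.008 -0.313] 0.015076735870129043
```

View pics/side1.png

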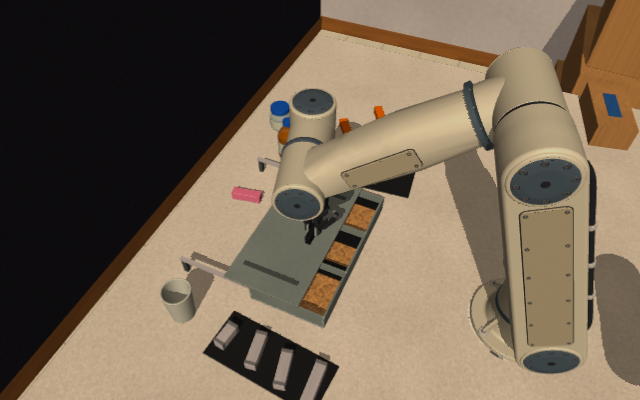

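>>> apply_moves --commands '[-0.1, -0.01, 0.001, 0, 0, 0, 1, -0.2, -0.01, 0.003, 0, 0, 0, 1, -0.3, -0.01, 0.005, 0, 0, 0, 1, -0.4, -0.01, 0.006, 0, 0, 0, 1, -0.48, -0.01, 0.008, 0, 0, 0, 1, -0.49, -0.01, 0.008, 0, 0, 0, 1, -0.5, -0.01, 0.008, 0, 0, 0, 1, -0.5, -0.01, 0.008, 0, 0, 0, 1]'

```text
time: 3.88
tool_pos: [0.6605, -0.0043, 0.0791]
ee_rot: [0.008, 0.708, -0.706, -0.008]
ft_force: [-0.7, 5.7, -2.6]
opening: 0.0143
```

>>> apply_moves --commands '[-0.008, 0, 0, 0, 0, 0, 1, -0.016, 0, 0, 0, 0, 0, 1, -0.02, 0, 0, 0, 0, 0, 1, -0.02, 0, 0, 0, 0, 0, 1]'

```text
time: 4.38
tool_pos: [0.6651, -0.0043, 0.0792]
ee_rot: [0.008, 0.708, -0.706, -0.008]
ft_force: [-0.7, 5.6, -1.6]
opening: 0.015
```

Still free; creep on.

>>> apply_moves --commands '[-0.008, 0, 0, 0, 0, 0, 1, -0.012, 0, 0, 0, 0, 0, 1, -0.016, 0, 0, 0, 0, 0, 1, -0.016, 0, 0, 0, 0, 0, 1]'

```text
time: 4.88
tool_pos: [0.6684, -0.0044, 0.0791]
ee_rot: [0.007, 0.708, -0.706, -0.008]
ft_force: [-3.3, 5.9, -0.3]
opening: 0.0145
```

>>> apply_moves --commands '[-0.008, 0, 0, 0, 0, 0, 1, -0.012, 0, 0, 0, 0, 0, 1, -0.016, 0, 0, 0, 0, 0, 1, -0.016, 0, 0, 0, 0, 0, 1]'

```text
time: 5.38
tool_pos: [0.6686, -0.0044, 0.0791]
ee_rot: [0.005, 0.708, -0.706, -0.011]
ft_force: [-15.9, 8.7, 8.4]
opening: 0.0145
```

>>> apply_moves --commands '[0.004, 0, 0, 0, 0, 0, 1, 0.004, 0, 0, 0, 0, 0, 0, 0.004, 0, 0, 0, 0, 0, 0, 0.004, -0.1, 0, 0, 0, 0, 0, 0.004, -0.3, 0, 0, 0, 0, 0, 0.004, -0.5, 0, 0, 0, 0, 0, 0.2, -0.6, 0, 0, 0, 0, 0, 0.5, -0.7, 0, 0, 0, 0, 0, 0.8, -0.8, 0, 0, 0, 0, 0, 1, -1, 0, 0, 0, 0, 0, 1, -1, 0, 0, 0, 0, 0, 1, -1, 0, 0, 0, 0, 0]'

```text
time: 6.88
tool_pos: [0.4229, -0.001, 0.3327]
ee_rot: [0.011, 0.708, -0.706, -0.005]
ft_force: [1.4, 0.4, -0.2]
opening: 0.0428
```

```bash
python3 - <<'E'
from h import *
for n in ('top','side'):
    im=cams.get_image(n); cv2.imwrite(f'pics/{n}2.png',np.minimum(im['pixels']*1.3,255).astype('uint8'))
E
```

```text
(no output)
```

View pics/top2.png

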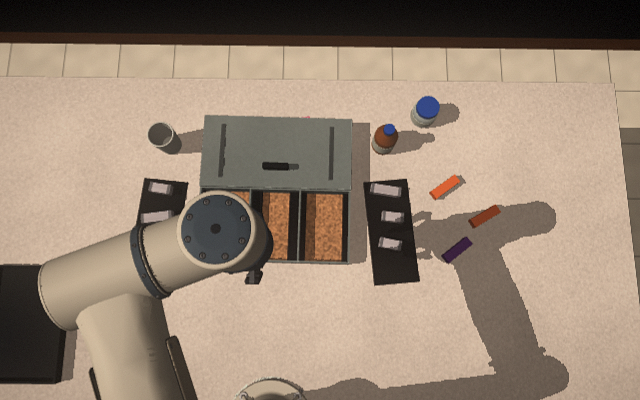

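View pics/side2.png

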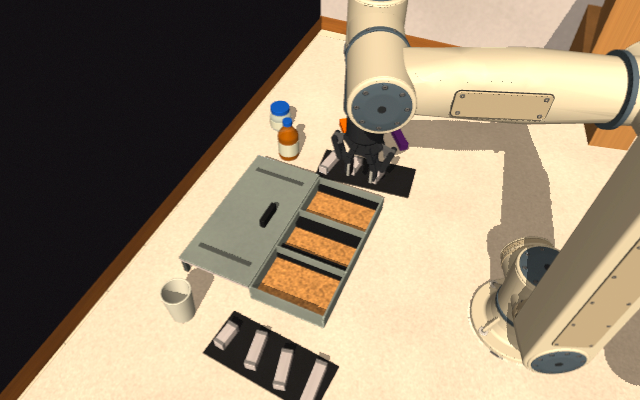

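```bash
python3 - <<'E'
import cv2
a=cv2.imread('pics/top2.png')
cv2.imwrite('pics/b2.png',cv2.resize(a[175:275,230:370],None,fx=5.7,fy=5.7,interpolation=cv2.INTER_CUBIC))
a=cv2.imread('pics/side2.png')
cv2.imwrite('pics/s2.png',cv2.resize(a[165:335,235:395],None,fx=3.5,fy=3.5,interpolation=cv2.INTER_CUBIC))
E
```

```text
(no output)
```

View pics/b2.png

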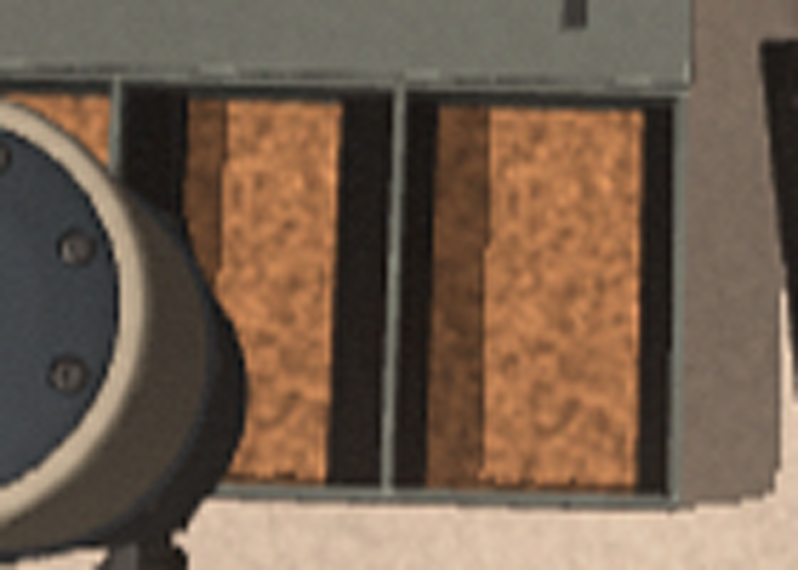

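View pics/s2.png

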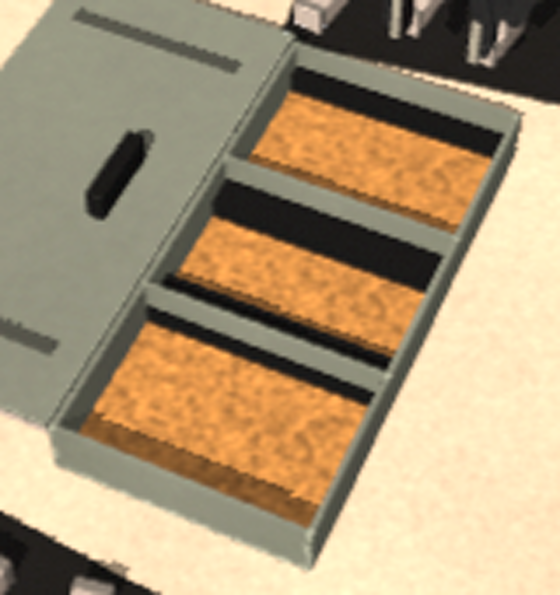

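```bash
python3 - <<'E'
from h import *
im=cams.get_image('top')
def b(p): return np.array(p)/5.7+[230-.41,175-.41]
print('part MR/left, wall', onz(im,b([(400,88),(388,493),(117,80),(680,98),(672,495),(225,492)]),.05).round(4))
print('med floor corners',onz(im,b([(437,105),(428,487),(645,105),(638,489)]),.009).round(4))
print('med block top',onz(im,b([(437,105),(428,487),(645,105),(638,489)]),.028).round(4))
print('short',onz(im,b([(187,100),(343,100),(328,485)]),.009).round(4), onz(im,b([(187,100),(343,100),(328,485)]),.028).round(4))
im=cams.get_image('side')
def s(p): return np.array(p)/3.5+[235-.36,165-.36]
print('side wall tops outer',onz(im,s([(55,428),(310,568),(520,115),(295,40)]),.05).round(4))
print('side partitions near end, far end',onz(im,s([(383,380),(455,240),(150,290),(228,160)]),.05).round(4))
E
```

```text
part MR/left, wall [[ 0.608  -0.0695  0.05  ]
 [ 0.4161 -0.0669  0.05  ]
 [ 0.6107  0.0656  0.05  ]
 [ 0.6042 -0.2032  0.05  ]
 [ 0.4161 -0.1988  0.05  ]
 [ 0.416   0.0087  0.05  ]]
med floor corners [[ 0.6079 -0.0861  0.009 ]
 [ 0.4211 -0.0842  0.009 ]
 [ 0.6088 -0.1887  0.009 ]
 [ 0.4208 -0.185   0.009 ]]
med block top [[ 0.6042 -0.0866  0.028 ]
 [ 0.4201 -0.0848  0.028 ]
 [ 0.6051 -0.1877  0.028 ]
 [ 0.4199 -0.1841  0.028 ]]
short [[ 0.6094  0.0371  0.009 ]
 [ 0.6101 -0.0397  0.009 ]
 [ 0.4217 -0.0362  0.009 ]] [[ 0.6056  0.0347  0.028 ]
 [ 0.6063 -0.0409  0.028 ]
 [ 0.4207 -0.0375  0.028 ]]
side wall tops outer [[ 0.6118  0.2017  0.05  ]
 [ 0.4093  0.228   0.05  ]
 [ 0.4103 -0.2019  0.05  ]
 [ 0.6081 -0.2064  0.05  ]]
side partitions near end, far end [[ 0.4188  0.0746  0.05  ]
 [ 0.4148 -0.0627  0.05  ]
 [ 0.6041  0.0705  0.05  ]
 [ 0.6042 -0.0658  0.05  ]]
```

```bash
cat >> h.py <<'E'
def cases(name=None, prev=0.029):
    im=cams.get_image('top')
    if name: cv2.imwrite(f'pics/{name}.png',np.minimum(im['pixels']*1.3,255).astype('uint8'))
    out=[]
    for nm,(x0,x1,y0,y1) in dict(L=(118,192,176,288),R=(360,424,176,288)).items():
        hsv=cv2.cvtColor(im['pixels'][y0:y1,x0:x1],cv2.COLOR_BGR2HSV); V=hsv[...,2];S=hsv[...,1]
        m=((V>55)&(S<70)).astype('uint8')
        n,lab,st,ce=cv2.connectedComponentsWithStats(m)
        for i in range(1,n):
            if 60<st[i,4]<1200:
                cn=cv2.findContours((lab==i).astype('uint8'),cv2.RETR_EXTERNAL,cv2.CHAIN_APPROX_NONE)[0][0]
                P=onz(im,cn.reshape(-1,2)+[x0,y0],0.029)[:,:2]
                r=cv2.minAreaRect((P*1000).astype(np.float32)); B=cv2.boxPoints(r)
                e=[B[1]-B[0],B[2]-B[1]]; L=max(e,key=np.linalg.norm); w=min(map(np.linalg.norm,e))
                a=np.degrees(np.arctan2(L[1],L[0]))%180
                print(nm,'ctr',np.round(r[0],1),'len',round(float(np.linalg.norm(L)),1),'w',round(float(w),1),'jaw yaw',round(a-90,1))
    return im
def st():
    s=robot.observe(); print('t',round(s['time'],2),s['tool_pos'].round(4),'j',s['joint_pos'].round(2),'open',round(s['opening'],4),'F',s['ft_force'].round(1))
E
python3 - <<'E'
from h import *
cases(); st()
to(.6164,-.3056,.15,-9.7)
to(.6164,-.3056,.022,-9.7)
E
```

```text
L ctr [615.4 319.1] len 62.0 w 29.7 jaw yaw -8.4
L ctr [425.6 338.2] len 178.9 w 20.0 jaw yaw -68.2
R ctr [ 615.  -305.3] len 86.2 w 31.3 jaw yaw -9.2
R ctr [ 541.6 -322.8] len 60.5 w 27.8 jaw yaw -1.0
R ctr [ 467.1 -314.3] len 61.3 w 27.3 jaw yaw -10.9
t 7.12 [ 0.4236 -0.0008  0.3279] j [ 0.37 -0.01  0.01 -0.   -1.59 -0.39] open 0.0426 F [ 0.9 -0.5 -0.5]
to (0.6164, -0.3056, 0.15, -9.7) shift [-0.8    0.711  1.201] turn [-0.     0.047  0.001]
to (0.6164, -0.3056, 0.022, -9.7) shift [-0.802  1.223  1.2  ] turn [-0.     0.047  0.001]
```

>>> apply_moves --commands '[-0.8, 0.5, 1, 0, 0.047, 0, -0.18, -0.8, 0.5, 1, 0, 0.047, 0, -0.18, -0.8, 0.5, 1, 0, 0.047, 0, -0.18, -0.8, 0.5, 1, 0, 0.047, 0, -0.18, -0.8, 0.5, 1, 0, 0.047, 0, -0.18, -0.8, 0.5, 1, 0, 0.047, 0, -0.18, -0.8, 0.5, 1, 0, 0.047, 0, -0.18, -0.8, 0.5, 1, 0, 0.047, 0, -0.18]'

```text
time: 8.12
tool_pos: [0.6176, -0.2553, 0.2031]
ee_rot: [-0.06, -0.705, 0.705, 0.061]
ft_force: [0.2, 0.1, 0.1]
opening: 0.0503
```

```bash
python3 - <<'E'
from h import *
st()
to(.616,-.3055,.10,-9.5)
to(.616,-.3055,.022,-9.5)
E
```

```text
t 8.12 [ 0.6176 -0.2553  0.2031] j [-0.16  0.51  0.38  0.   -1.44 -0.01] open 0.0503 F [0.2 0.1 0.1]
to (0.616, -0.3055, 0.1, -9.5) shift [-0.028  0.412  0.199] turn [-0.    -0.001  0.   ]
to (0.616, -0.3055, 0.022, -9.5) shift [-0.029  0.724  0.199] turn [-0.    -0.001  0.   ]
```

>>> apply_moves --commands '[-0.028, 0.2, 0.199, 0, 0, 0, -0.18, -0.028, 0.4, 0.199, 0, 0, 0, -0.18, -0.028, 0.6, 0.199, 0, 0, 0, -0.18, -0.028, 0.724, 0.199, 0, 0, 0, -0.18, -0.028, 0.724, 0.199, 0, 0, 0, -0.18, -0.028, 0.724, 0.199, 0, 0, 0, 1, -0.028, 0.724, 0.199, 0, 0, 0, 1, -0.028, 0.724, 0.199, 0, 0, 0, 1, -0.028, 0.724, 0.199, 0, 0, 0, 1, -0.028, 0.6, 0.199, 0, 0, 0, 1, -0.028, 0.4, 0.199, 0, 0, 0, 1, -0.028, 0.1, 0.199, 0, 0, 0, 1]'

```text
time: 9.62
tool_pos: [0.6153, -0.305, 0.1675]
ee_rot: [0.059, 0.705, -0.704, -0.061]
ft_force: [1.0, -1.0, -1.7]
opening: 0.0245
```

```bash
python3 - <<'E'
from h import *
st()
to(.566,-.1359,.15,-.9)
to(.566,-.1359,.028,-.9)
im=cams.get_image('side'); cv2.imwrite('pics/s3.png',cv2.resize(im['pixels'][80:280,220:480],None,fx=3,fy=3))
E
```

```text
t 9.62 [ 0.6153 -0.305   0.1675] j [-0.23  0.56  0.37 -0.   -1.39  0.06] open 0.0245 F [ 1.  -1.  -1.7]
to (0.566, -0.1359, 0.15, -0.9) shift [ 0.309  0.071 -0.633] turn [ 0.    -0.049  0.001]
to (0.566, -0.1359, 0.028, -0.9) shift [ 0.308  0.559 -0.633] turn [ 0.    -0.049  0.001]
```

View pics/s3.png

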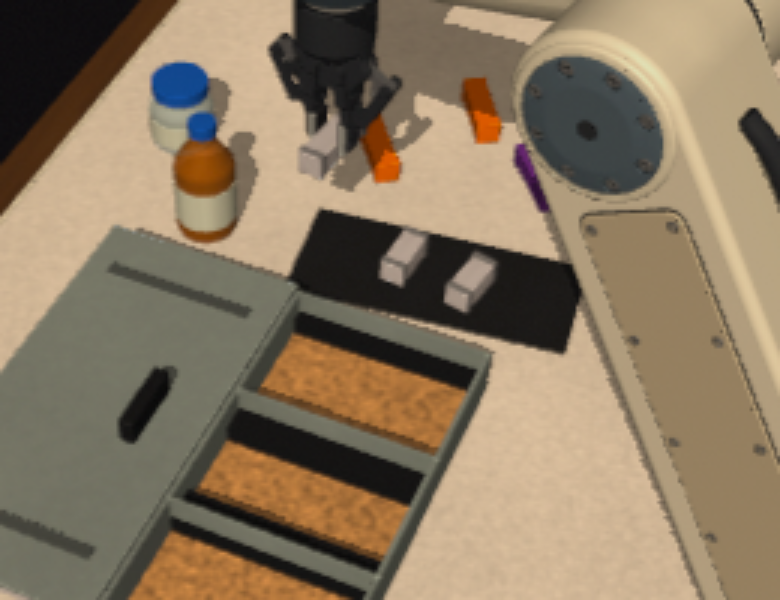

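>>> apply_moves --commands '[0.1, 0.05, -0.2, 0, -0.015, 0, 1, 0.2, 0.05, -0.4, 0, -0.03, 0, 1, 0.308, 0.05, -0.6, 0, -0.049, 0, 1, 0.308, 0.07, -0.633, 0, -0.049, 0, 1, 0.308, 0.07, -0.633, 0, -0.049, 0, 1, 0.308, 0.2, -0.633, 0, -0.049, 0, 1, 0.308, 0.35, -0.633, 0, -0.049, 0, 1, 0.308, 0.46, -0.633, 0, -0.049, 0, 1, 0.308, 0.46, -0.633, 0, -0.049, 0, 1]'

```text
time: 10.8
tool_pos: [0.5656, -0.1376, 0.0493]
ee_rot: [-0.005, -0.707, 0.707, 0.008]
ft_force: [-0.7, -0.6, -0.6]
opening: 0.0244
```

```bash
python3 - <<'E'
from h import *
st()
to(.566,-.1359,.028,-.9)
im=cams.get_image('side'); a=cv2.resize(im['pixels'][140:280,240:400],None,fx=3,fy=3)
im=cams.get_image('top'); b=cv2.resize(im['pixels'][160:300,230:400],None,fx=2,fy=3)
cv2.imwrite('pics/s4.png',np.minimum(1.4*np.hstack([a,b]),255).astype('uint8'))
E
```

```text
t 10.8 [ 0.5656 -0.1376  0.0493] j [ 0.03  0.45 -0.13 -0.   -1.   -0.05] open 0.0244 F [-0.7 -0.6 -0.6]
to (0.566, -0.1359, 0.028, -0.9) shift [-0.002  0.085 -0.007] turn [-0.    -0.001  0.002]
```

View pics/s4.png

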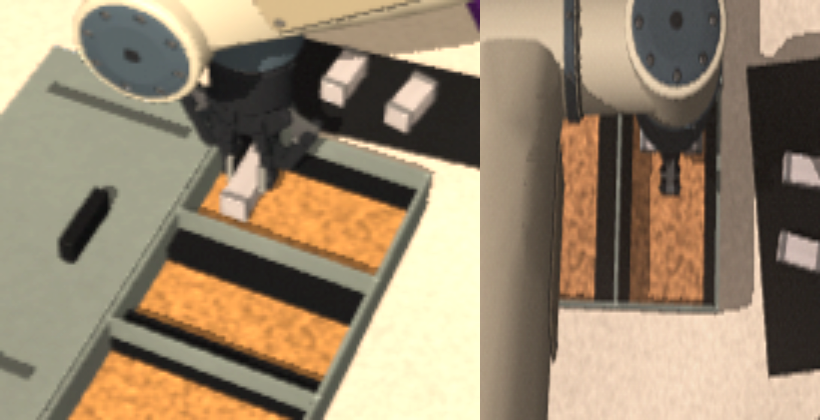

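>>> apply_moves --commands '[-0.002, 0.03, -0.006, 0, 0, 0, 1, -0.002, 0.06, -0.006, 0, 0, 0, 1, -0.002, 0.075, -0.006, 0, 0, 0, 1, -0.002, 0.082, -0.006, 0, 0, 0, 1, -0.002, 0.082, -0.006, 0, 0, 0, 1]'

```text
time: 11.52
tool_pos: [0.5675, -0.1349, 0.0322]
ee_rot: [-0.006, -0.707, 0.707, 0.005]
ft_force: [-3.5, 1.2, 6.4]
opening: 0.0247
```

>>> apply_moves --commands '[0, 0, 0, 0, 0, 0, 0, 0, 0, 0, 0, 0, 0, 0, 0, -0.05, 0, 0, 0, 0, 0, 0, -0.25, 0, 0, 0, 0, 0, 0, -0.45, 0, 0, 0, 0, 0, 0.1, -0.5, 0.2, 0, 0, 0, -0.18, 0.1, -0.5, 0.4, 0, 0, 0, -0.18, 0.1, -0.5, 0.6, 0, 0, 0, -0.18, 0.1, -0.5, 0.74, 0, 0, 0, -0.18, 0.1, -0.5, 0.74, 0, 0, 0, -0.18]'

```text
time: 12.78
tool_pos: [0.539, -0.3218, 0.1564]
ee_rot: [-0.007, -0.707, 0.707, 0.007]
ft_force: [-0.1, -0.2, -0.4]
opening: 0.0505
```

```bash
python3 - <<'E'
from h import *
im=cases(); st()
to(.5416,-.3228,.023,-1)
a=cv2.resize(im['pixels'][160:290,190:400],None,fx=3,fy=3)
cv2.imwrite('pics/s5.png',np.minimum(1.4*a,255).astype('uint8'))
E
```

```text
L ctr [615.3 319. ] len 62.3 w 30.1 jaw yaw -8.6
L ctr [536.  323.1] len 86.6 w 28.5 jaw yaw 6.9
R ctr [ 612.1 -346.3] len 128.1 w 90.6 jaw yaw -1.9
R ctr [ 541.9 -314.4] len 45.1 w 28.7 jaw yaw -7.8
R ctr [ 466.7 -314.7] len 62.2 w 27.8 jaw yaw -10.9
t 12.82 [ 0.5393 -0.3204  0.1564] j [-0.29  0.44  0.16  0.   -1.28  0.27] open 0.0506 F [-0.5  0.3 -0.1]
to (0.5416, -0.3228, 0.023, -1) shift [-0.009  0.534  0.009] turn [-0. -0. -0.]
```

View pics/s5.png

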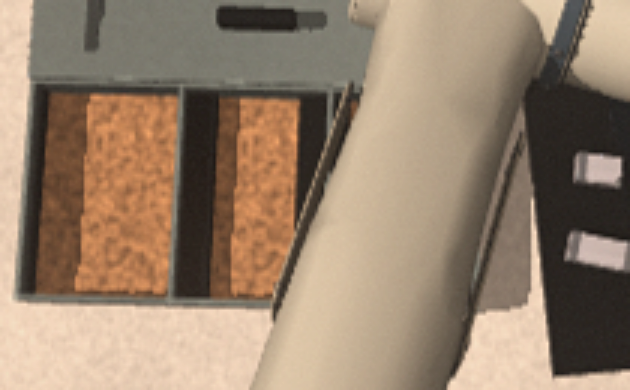

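>>> apply_moves --commands '[-0.009, 0.2, 0.009, 0, 0, 0, -0.18, -0.009, 0.4, 0.009, 0, 0, 0, -0.18, -0.009, 0.534, 0.009, 0, 0, 0, -0.18, -0.009, 0.534, 0.009, 0, 0, 0, -0.18, -0.009, 0.534, 0.009, 0, 0, 0, 1, -0.009, 0.534, 0.009, 0, 0, 0, 1, -0.009, 0.534, 0.009, 0, 0, 0, 1, -0.009, 0.534, 0.009, 0, 0, 0, 1]'

```text
time: 13.82
tool_pos: [0.5435, -0.3222, 0.0254]
ee_rot: [-0.007, -0.706, 0.708, 0.004]
ft_force: [1.5, 2.0, 6.4]
opening: 0.0246
```

>>> apply_moves --commands '[0, -0.1, 0, 0, 0, 0, 1, 0, -0.3, 0, 0, 0, 0, 1, 0, -0.5, 0, 0, 0, 0, 1, 0, -0.55, -0.2, 0, 0, 0, 1, 0, -0.55, -0.4, 0, 0, 0, 1, 0, -0.55, -0.6, 0, 0, 0, 1, 0, -0.55, -0.8, 0, 0, 0, 1, 0, -0.55, -1, 0, 0, 0, 1, 0, -0.55, -1, 0, 0, 0, 1]'

```text
time: 14.95
tool_pos: [0.546, -0.0688, 0.161]
ee_rot: [0.005, 0.707, -0.707, -0.004]
ft_force: [-0.4, -0.7, -0.5]
opening: 0.0246
```

```bash
python3 - <<'E'
from h import *
st()
to(.568,-.0009,.12,-.9)
to(.568,-.0009,.05,-.9)
im=cams.get_image('side'); a=cv2.resize(im['pixels'][140:300,220:420],None,fx=3,fy=3)
cv2.imwrite('pics/s6.png',np.minimum(1.4*a,255).astype('uint8'))
E
```

```text
t 14.95 [ 0.546  -0.0688  0.161 ] j [ 0.16  0.29 -0.06 -0.   -1.22 -0.17] open 0.0246 F [-0.4 -0.7 -0.5]
to (0.568, -0.0009, 0.12, -0.9) shift [-0.085  0.164 -0.272] turn [ 0.     0.001 -0.001]
to (0.568, -0.0009, 0.05, -0.9) shift [-0.084  0.444 -0.272] turn [ 0.     0.001 -0.001]
```

View pics/s6.png

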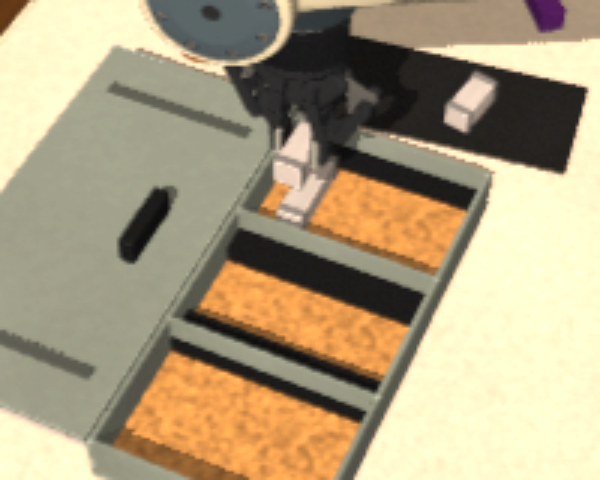

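>>> apply_moves --commands '[-0.085, 0.05, -0.15, 0, 0, 0, 1, -0.085, 0.16, -0.272, 0, 0, 0, 1, -0.085, 0.16, -0.272, 0, 0, 0, 1, -0.085, 0.3, -0.272, 0, 0, 0, 1, -0.085, 0.42, -0.272, 0, 0, 0, 1, -0.085, 0.47, -0.272, 0, 0, 0, 1, -0.085, 0.5, -0.272, 0, 0, 0, 1, -0.085, 0.51, -0.272, 0, 0, 0, 1, -0.085, 0.515, -0.272, 0, 0, 0, 1, -0.085, 0.515, -0.272, 0, 0, 0, 1]'

```text
time: 16.25
tool_pos: [0.5685, -0.0041, 0.0319]
ee_rot: [0.006, 0.707, -0.707, -0.005]
ft_force: [0.8, -0.3, -0.8]
opening: 0.0245
```

>>> apply_moves --commands '[0, 0.004, -0.012, 0, 0, 0, 1, 0, 0.006, -0.012, 0, 0, 0, 1, 0, 0.006, -0.012, 0, 0, 0, 1]'

```text
time: 16.62
tool_pos: [0.569, -0.0013, 0.0314]
ee_rot: [-0.006, -0.707, 0.707, 0.005]
ft_force: [-2.6, -1.5, 6.7]
opening: 0.0248
```

>>> apply_moves --commands '[0, 0, 0, 0, 0, 0, 0, 0, 0, 0, 0, 0, 0, 0, 0, -0.05, 0, 0, 0, 0, 0, 0, -0.25, 0, 0, 0, 0, 0, 0, -0.45, 0, 0, 0, 0, 0, 0.1, -0.5, 0.25, 0, 0.01, 0, -0.18, 0.2, -0.5, 0.5, 0, 0.03, 0, -0.18, 0.3, -0.5, 0.75, 0, 0.05, 0, -0.18, 0.4, -0.5, 1, 0, 0.055, 0, -0.18, 0.4, -0.5, 1, 0, 0.055, 0, -0.18]'

```text
time: 17.88
tool_pos: [0.4627, -0.2521, 0.1558]
ee_rot: [-0.068, -0.704, 0.704, 0.068]
ft_force: [0.5, 0.6, 0.6]
opening: 0.0506
```

```bash
python3 - <<'E'
from h import *
im=cases(); st()
to(.4667,-.3145,.025,-11)
cv2.imwrite('pics/s7.png',np.minimum(1.4*cv2.resize(im['pixels'][160:290,110:430],None,fx=2.4,fy=2.4),255).astype('uint8'))
E
```

```text
L ctr [615.5 320.1] len 60.1 w 29.4 jaw yaw -8.2
L ctr [536.  322.8] len 82.9 w 27.9 jaw yaw 7.7
t 17.93 [ 0.4624 -0.2529  0.1558] j [-0.2   0.25 -0.12  0.   -1.19  0.01] open 0.0504 F [-0.4 -2.  -0.2]
to (0.4667, -0.3145, 0.025, -11) shift [-0.064  0.523  0.238] turn [-0. -0. -0.]
```

View pics/s7.png

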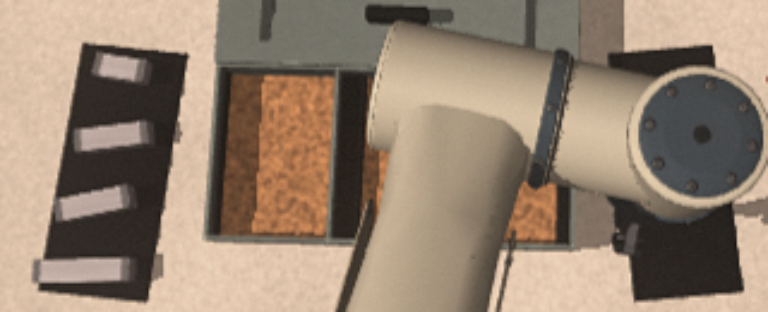

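```bash
python3 - <<'E'
from h import *
im=cams.get_image('side')
p=im['pixels'].copy()
q=proj(im,[.4667,-.3145,.029])[0]; print(q)
cv2.circle(p,tuple(int(v) for v in q),2,(0,0,255),-1)
cv2.imwrite('pics/s8.png',np.minimum(1.4*cv2.resize(p[140:240,260:420],None,fx=4,fy=4),255).astype('uint8'))
E
```

```text
[376.59098063 170.78888456]
```

View pics/s8.png

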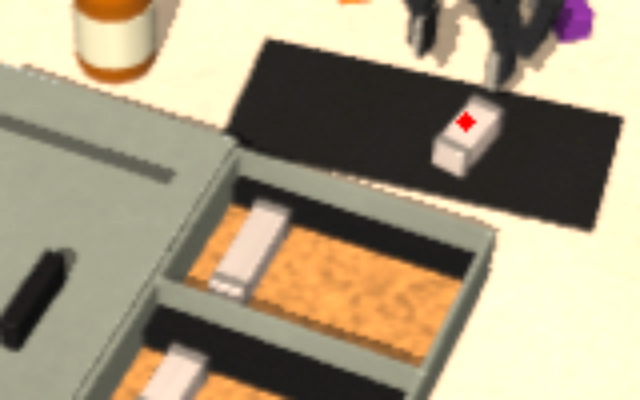

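>>> apply_moves --commands '[-0.064, 0.05, 0.238, 0, 0, 0, -0.18, -0.064, 0.2, 0.238, 0, 0, 0, -0.18, -0.064, 0.4, 0.238, 0, 0, 0, -0.18, -0.064, 0.523, 0.238, 0, 0, 0, -0.18, -0.064, 0.523, 0.238, 0, 0, 0, -0.18, -0.064, 0.523, 0.238, 0, 0, 0, 1, -0.064, 0.523, 0.238, 0, 0, 0, 1, -0.064, 0.523, 0.238, 0, 0, 0, 1, -0.064, 0.523, 0.238, 0, 0, 0, 1]'

```text
time: 19.1
tool_pos: [0.4703, -0.3113, 0.0263]
ee_rot: [-0.068, -0.704, 0.704, 0.065]
ft_force: [0.2, 2.8, 7.4]
opening: 0.0247
```

```bash
python3 - <<'E'
from h import *
st()
to(.512,-.0,.15,-.9)
to(.512,-.0,.05,-.9)
E
```

```text
t 19.1 [ 0.4703 -0.3113  0.0263] j [-0.31  0.44 -0.21  0.   -0.91  0.12] open 0.0247 F [0.2 2.8 7.4]
to (0.512, -0.0, 0.15, -0.9) shift [ 0.067 -0.496 -1.254] turn [-0.    -0.055 -0.001]
to (0.512, -0.0, 0.05, -0.9) shift [ 0.069 -0.096 -1.254] turn [-0.    -0.055 -0.001]
```

>>> apply_moves --commands '[0, -0.1, 0, 0, 0, 0, 1, 0, -0.3, 0, 0, 0, 0, 1, 0.01, -0.5, 0, 0, 0, 0, 1, 0.02, -0.5, -0.2, 0, -0.01, 0, 1, 0.03, -0.5, -0.4, 0, -0.02, 0, 1, 0.04, -0.5, -0.6, 0, -0.03, 0, 1, 0.05, -0.5, -0.8, 0, -0.04, 0, 1, 0.067, -0.5, -1, 0, -0.055, 0, 1, 0.067, -0.5, -1, 0, -0.055, 0, 1]'

```text
time: 20.23
tool_pos: [0.4995, -0.0594, 0.1497]
ee_rot: [0.005, 0.707, -0.707, -0.004]
ft_force: [0.2, -0.6, -1.8]
opening: 0.0246
```

```bash
python3 - <<'E'
from h import *
st()
to(.512,.002,.035,-.9)
E
```

```text
t 20.23 [ 0.4995 -0.0594  0.1497] j [ 0.19  0.21 -0.19 -0.   -1.16 -0.2 ] open 0.0246 F [ 0.2 -0.6 -1.8]
to (0.512, 0.002, 0.035, -0.9) shift [-0.046  0.459 -0.246] turn [ 0.     0.001 -0.   ]
```

>>> apply_moves --commands '[-0.046, 0.05, -0.15, 0, 0, 0, 1, -0.046, 0.1, -0.25, 0, 0, 0, 1, -0.046, 0.1, -0.25, 0, 0, 0, 1, -0.046, 0.25, -0.25, 0, 0, 0, 1, -0.046, 0.38, -0.25, 0, 0, 0, 1, -0.046, 0.42, -0.25, 0, 0, 0, 1, -0.046, 0.45, -0.25, 0, 0, 0, 1, -0.046, 0.46, -0.25, 0, 0, 0, 1, -0.046, 0.468, -0.25, 0, 0, 0, 1, -0.046, 0.468, -0.25, 0, 0, 0, 1]'

```text
time: 21.48
tool_pos: [0.512, 0.0001, 0.0325]
ee_rot: [0.006, 0.707, -0.707, -0.005]
ft_force: [-0.4, -0.5, -1.4]
opening: 0.0248
```

>>> apply_moves --commands '[0, 0.004, -0.008, 0, 0, 0, 1, 0, 0.006, -0.008, 0, 0, 0, 1, 0, 0.006, -0.008, 0, 0, 0, 1]'

```text
time: 21.85
tool_pos: [0.5126, 0.0016, 0.0323]
ee_rot: [-0.006, -0.707, 0.707, 0.005]
ft_force: [-2.8, -3.3, 9.1]
opening: 0.0246
```

>>> apply_moves --commands '[0, 0, 0, 0, 0, 0, 0, 0, 0, 0, 0, 0, 0, 0, 0, -0.05, 0, 0, 0, 0, 0, 0, -0.25, 0, 0, 0, 0, 0, 0, -0.45, 0, 0, 0, 0, 0, -0.1, -0.5, -0.25, 0, 0.01, 0, -0.18, -0.2, -0.5, -0.5, 0, 0.02, 0, -0.18, -0.3, -0.5, -0.75, 0, 0.03, 0, -0.18, -0.41, -0.5, -1, 0, 0.042, 0, -0.18, -0.41, -0.5, -1, 0, 0.042, 0, -0.18]'

```text
time: 23.1
tool_pos: [0.6188, 0.2536, 0.1552]
ee_rot: [0.052, 0.705, -0.705, -0.052]
ft_force: [0.8, 0.2, 0.9]
opening: 0.0505
```

```bash
python3 - <<'E'
from h import *
st()
to(.6155,.3195,.025,-8.4)
im=cams.get_image('side')
p=im['pixels'].copy()
q=proj(im,[.6155,.3195,.029])[0]; print(q)
cv2.circle(p,tuple(int(v) for v in q),1,(0,0,255),-1)
cv2.imwrite('pics/s9.png',np.minimum(1.4*cv2.resize(p[140:400,180:400],None,fx=2.3,fy=2.3),255).astype('uint8'))
im=cams.get_image('top')
cv2.imwrite('pics/t9.png',np.minimum(1.4*cv2.resize(im['pixels'][160:290,110:430],None,fx=2.4,fy=2.4),255).astype('uint8'))
E
```

```text
t 23.1 [0.6188 0.2536 0.1552] j [ 0.62  0.53  0.29 -0.   -1.33 -0.77] open 0.0505 F [0.8 0.2 0.9]
to (0.6155, 0.3195, 0.025, -8.4) shift [ 0.051  0.521 -0.259] turn [-0.  0.  0.]
[225.27064458 331.71835189]
```

View pics/s9.png

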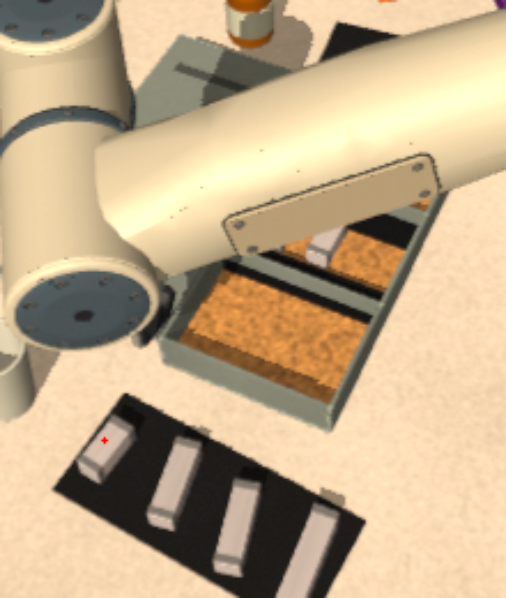

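View pics/t9.png

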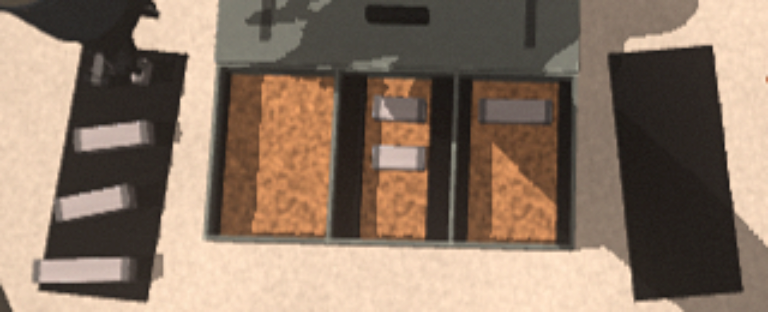

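```bash
python3 - <<'E'
from h import *
im=cams.get_image('side'); 
print('beaker rim side',onz(im,[(177,287),(163,285),(193,285)],.1).round(3),'base',onz(im,[(182,320)],0).round(3))
im=cams.get_image('top'); print('rim top',onz(im,[(160,131),(148,133),(174,133)],.1).round(3))
E
```

```text
beaker rim side [[0.747 0.295 0.1  ]
 [0.78  0.303 0.1  ]
 [0.716 0.275 0.1  ]] base [[0.738 0.324 0.   ]]
rim top [[0.755 0.304 0.1  ]
 [0.749 0.335 0.1  ]
 [0.75  0.266 0.1  ]]
```

>>> apply_moves --commands '[0.051, 0.05, -0.259, 0, 0, 0, -0.18, 0.051, 0.05, -0.259, 0, 0, 0, -0.18, 0.051, 0.05, -0.27, 0, 0, 0, -0.18]'

```text
time: 23.68
tool_pos: [0.6155, 0.3184, 0.1436]
ee_rot: [-0.052, -0.705, 0.705, 0.052]
ft_force: [0.9, -0.3, 0.9]
opening: 0.0502
```

>>> apply_moves --commands '[0, 0.15, 0, 0, 0, 0, -0.18, 0, 0.35, 0, 0, 0, 0, -0.18, 0, 0.474, -0.004, 0, 0, 0, -0.18, 0, 0.474, -0.004, 0, 0, 0, -0.18, 0, 0.474, -0.004, 0, 0, 0, 1, 0, 0.474, -0.004, 0, 0, 0, 1, 0, 0.474, -0.004, 0, 0, 0, 1, 0, 0.474, -0.004, 0, 0, 0, 1]'

```text
time: 24.68
tool_pos: [0.6174, 0.3205, 0.0277]
ee_rot: [0.054, 0.706, -0.704, -0.051]
ft_force: [-1.2, -0.3, 6.7]
opening: 0.0247
```

```bash
python3 - <<'E'
from h import *
st()
to(.456,.0009,.15,-.9)
E
```

```text
t 24.68 [0.6174 0.3205 0.0277] j [ 0.7   0.66  0.19  0.   -1.09 -0.85] open 0.0247 F [-1.2 -0.3  6.7]
to (0.456, 0.0009, 0.15, -0.9) shift [ 0.448 -0.495  1.358] turn [ 0.001 -0.042 -0.001]
```

>>> apply_moves --commands '[0, -0.1, 0, 0, 0, 0, 1, 0, -0.3, 0, 0, 0, 0, 1, 0.02, -0.5, 0.05, 0, 0, 0, 1, 0.1, -0.5, 0.25, 0, -0.01, 0, 1, 0.18, -0.5, 0.45, 0, -0.02, 0, 1, 0.25, -0.5, 0.65, 0, -0.03, 0, 1, 0.35, -0.5, 0.85, 0, -0.04, 0, 1, 0.42, -0.5, 1, 0, -0.042, 0, 1, 0.42, -0.5, 1, 0, -0.042, 0, 1]'

```text
time: 25.8
tool_pos: [0.4736, 0.0864, 0.1506]
ee_rot: [0.007, 0.707, -0.707, -0.006]
ft_force: [1.5, 0.4, -0.2]
opening: 0.0245
```

```bash
python3 - <<'E'
from h import *
st()
to(.456,.002,.035,-.9)
im=cams.get_image('side')
cv2.imwrite('pics/s10.png',np.minimum(1.4*cv2.resize(im['pixels'][140:400,180:400],None,fx=2.3,fy=2.3),255).astype('uint8'))
E
```

```text
t 25.8 [0.4736 0.0864 0.1506] j [ 0.51  0.17 -0.25 -0.   -1.15 -0.52] open 0.0245 F [ 1.5  0.4 -0.2]
to (0.456, 0.002, 0.035, -0.9) shift [0.065 0.462 0.339] turn [ 0.    -0.001 -0.   ]
```

View pics/s10.png

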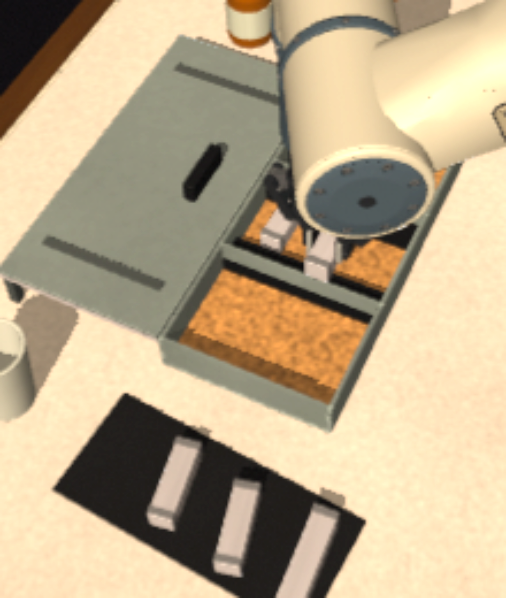

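>>> apply_moves --commands '[0.06, 0.05, 0.2, 0, 0, 0, 1, 0.065, 0.1, 0.339, 0, 0, 0, 1, 0.065, 0.1, 0.339, 0, 0, 0, 1, 0.065, 0.25, 0.339, 0, 0, 0, 1, 0.065, 0.38, 0.339, 0, 0, 0, 1, 0.065, 0.42, 0.339, 0, 0, 0, 1, 0.065, 0.45, 0.339, 0, 0, 0, 1, 0.065, 0.462, 0.339, 0, 0, 0, 1, 0.065, 0.466, 0.339, 0, 0, 0, 1, 0.065, 0.466, 0.339, 0, 0, 0, 1]'

```text
time: 27.1
tool_pos: [0.458, 0.0039, 0.0336]
ee_rot: [0.006, 0.707, -0.707, -0.005]
ft_force: [-0.2, 0.5, -1.1]
opening: 0.0246
```

>>> apply_moves --commands '[0.004, 0.004, 0.008, 0, 0, 0, 1, 0.004, 0.006, 0.008, 0, 0, 0, 1, 0.004, 0.006, 0.008, 0, 0, 0, 1]'

```text
time: 27.48
tool_pos: [0.4583, 0.0025, 0.0336]
ee_rot: [0.007, 0.708, -0.707, -0.004]
ft_force: [-2.0, 4.2, 10.7]
opening: 0.0247
```

>>> apply_moves --commands '[0, 0, 0, 0, 0, 0, 0, 0, 0, 0, 0, 0, 0, 0, 0, -0.05, 0, 0, 0, 0, 0, 0, -0.25, 0, 0, 0, 0, 0, 0, -0.45, 0, 0, 0, 0, 0, -0.1, -0.5, -0.25, 0, -0.01, 0, -0.18, -0.2, -0.5, -0.5, 0, -0.02, 0, -0.18, -0.3, -0.5, -0.75, 0, -0.03, 0, -0.18, -0.31, -0.5, -1, 0, -0.045, 0, -0.18, -0.31, -0.5, -1, 0, -0.045, 0, -0.18]'

```text
time: 28.72
tool_pos: [0.5379, 0.2536, 0.1564]
ee_rot: [0.045, -0.706, 0.706, -0.045]
ft_force: [0.0, -0.1, 0.0]
opening: 0.0504
```

```bash
python3 - <<'E'
from h import *
st()
to(.536,.323,.1,7.3)
to(.536,.323,.025,7.3)
im=cams.get_image('side')
p=im['pixels'].copy()
q=proj(im,[.536,.323,.029])[0]; print(q)
cv2.circle(p,tuple(int(v) for v in q),1,(0,0,255),-1)
a=cv2.resize(p[140:400,180:400],None,fx=2,fy=2)
im=cams.get_image('top')
b=cv2.resize(im['pixels'][160:290,110:300],None,fx=2,fy=4)
cv2.imwrite('pics/s11.png',np.minimum(1.4*np.hstack([a,b]),255).astype('uint8')) if a.shape[0]==b.shape[0] else print(a.shape,b.shape)
E
```

```text
t 28.73 [0.5379 0.2536 0.1564] j [ 0.7   0.38  0.06 -0.   -1.25 -0.57] open 0.0504 F [ 0.  -0.1  0. ]
to (0.536, 0.323, 0.1, 7.3) shift [-0.028  0.226 -0.276] turn [-0.  0.  0.]
to (0.536, 0.323, 0.025, 7.3) shift [-0.028  0.526 -0.277] turn [-0.  0.  0.]
[255.03166192 346.062893  ]
```

View pics/s11.png

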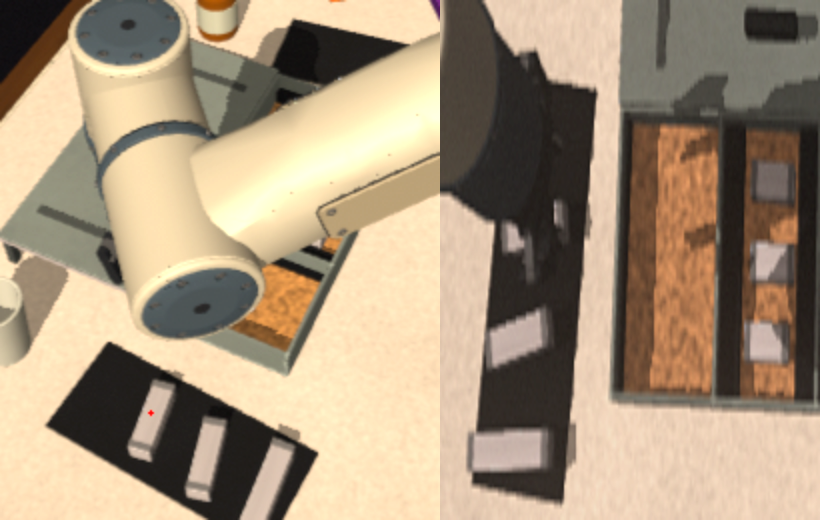

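>>> apply_moves --commands '[-0.028, 0.05, -0.276, 0, 0, 0, -0.18, -0.028, 0.2, -0.276, 0, 0, 0, -0.18, -0.028, 0.4, -0.276, 0, 0, 0, -0.18, -0.028, 0.52, -0.276, 0, 0, 0, -0.18, -0.028, 0.52, -0.276, 0, 0, 0, -0.18, -0.028, 0.52, -0.276, 0, 0, 0, 1, -0.028, 0.52, -0.276, 0, 0, 0, 1, -0.028, 0.52, -0.276, 0, 0, 0, 1, -0.028, 0.52, -0.276, 0, 0, 0, 1]'

```text
time: 29.95
tool_pos: [0.5376, 0.3203, 0.0292]
ee_rot: [-0.043, 0.706, -0.705, 0.046]
ft_force: [-0.2, -2.2, 6.3]
opening: 0.0241
```

```bash
python3 - <<'E'
from h import *
st()
to(.510,-.135,.15,-.9)
E
```

```text
t 29.95 [0.5376 0.3203 0.0292] j [ 0.79  0.54 -0.03  0.   -0.99 -0.66] open 0.0241 F [-0.2 -2.2  6.3]
to (0.51, -0.135, 0.15, -0.9) shift [ 0.336 -0.487  1.792] turn [ 0.001  0.045 -0.001]
```

>>> apply_moves --commands '[0, -0.1, 0, 0, 0, 0, 1, 0, -0.3, 0, 0, 0, 0, 1, 0.02, -0.48, 0.1, 0, 0, 0, 1, 0.06, -0.48, 0.3, 0, 0.01, 0, 1, 0.1, -0.48, 0.5, 0, 0.02, 0, 1, 0.14, -0.48, 0.7, 0, 0.03, 0, 1, 0.18, -0.48, 0.9, 0, 0.045, 0, 1, 0.2, -0.48, 1, 0, 0.045, 0, 1]'

```text
time: 30.95
tool_pos: [0.5173, 0.0634, 0.1473]
ee_rot: [0.007, 0.707, -0.707, -0.006]
ft_force: [0.8, 0.0, -2.0]
opening: 0.0245
```

```bash
python3 - <<'E'
from h import *
st()
to(.510,-.138,.15,-.9)
to(.510,-.138,.037,-.9)
E
```

```text
t 30.95 [0.5173 0.0634 0.1473] j [ 0.42  0.25 -0.15 -0.   -1.17 -0.44] open 0.0245 F [ 0.8  0.  -2. ]
to (0.51, -0.138, 0.15, -0.9) shift [ 0.014 -0.011  0.806] turn [ 0.    -0.001 -0.   ]
to (0.51, -0.138, 0.037, -0.9) shift [0.015 0.441 0.806] turn [ 0.    -0.001 -0.   ]
```

>>> apply_moves --commands '[0, 0, 0.2, 0, 0, 0, 1, 0.01, 0, 0.4, 0, 0, 0, 1, 0.014, 0, 0.6, 0, 0, 0, 1, 0.014, 0, 0.806, 0, 0, 0, 1, 0.014, 0, 0.806, 0, 0, 0, 1, 0.014, 0.1, 0.806, 0, 0, 0, 1, 0.014, 0.25, 0.806, 0, 0, 0, 1, 0.014, 0.38, 0.806, 0, 0, 0, 1, 0.014, 0.42, 0.806, 0, 0, 0, 1, 0.014, 0.44, 0.806, 0, 0, 0, 1, 0.014, 0.446, 0.806, 0, 0, 0, 1, 0.014, 0.446, 0.806, 0, 0, 0, 1]'

```text
time: 32.45
tool_pos: [0.5118, -0.1359, 0.036]
ee_rot: [-0.006, -0.707, 0.707, 0.005]
ft_force: [-0.0, 0.2, -2.5]
opening: 0.0246
```

>>> apply_moves --commands '[0.004, 0.003, 0.008, 0, 0, 0, 1, 0.004, 0.006, 0.008, 0, 0, 0, 1, 0.004, 0.007, 0.008, 0, 0, 0, 1]'

```text
time: 32.83
tool_pos: [0.5109, -0.138, 0.0352]
ee_rot: [-0.006, -0.707, 0.707, 0.005]
ft_force: [-3.5, 1.7, 11.9]
opening: 0.0245
```

>>> apply_moves --commands '[0, 0, 0, 0, 0, 0, 0, 0, 0, 0, 0, 0, 0, 0, 0, -0.05, 0, 0, 0, 0, 0, 0, -0.25, 0, 0, 0, 0, 0, 0, -0.45, 0, 0, 0, 0, 0, 0, -0.5, -0.1, 0, 0, 0, -0.18]'

```text
time: 33.58
tool_pos: [0.5124, -0.1138, 0.163]
ee_rot: [-0.009, -0.707, 0.707, 0.004]
ft_force: [1.4, 0.4, -1.1]
opening: 0.0506
```

```bash
python3 - <<'E'
from h import *
st()
im=cams.get_image('top')
p=im['pixels']
cv2.imwrite('pics/t12.png',np.minimum(1.4*cv2.resize(p[170:300,110:210],None,fx=4.6,fy=4.6,interpolation=cv2.INTER_CUBIC),255).astype('uint8'))
E
```

```text
t 33.58 [ 0.5124 -0.1138  0.163 ] j [ 0.08  0.24 -0.12  0.   -1.2  -0.1 ] open 0.0506 F [ 1.4  0.4 -1.1]
```

View pics/t12.png

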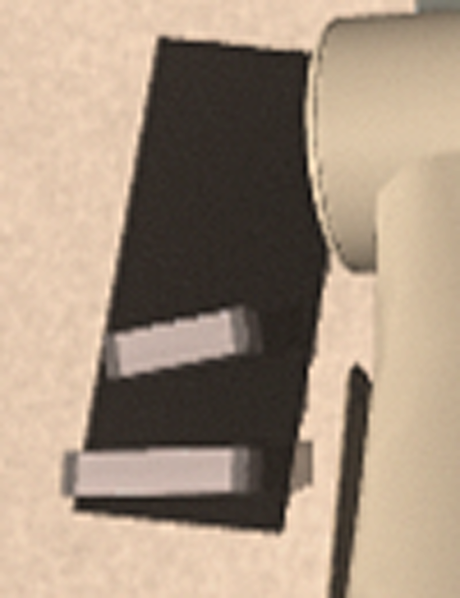

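```bash
python3 - <<'E'
from h import *
im=cams.get_image('top')
b=lambda p: np.array(p)/4.6+[110-.39,170-.39]
for P in ([(105,334),(113,379),(252,347),(246,305)],[(62,452),(62,497),(249,491),(249,447)]):
    Q=onz(im,b(P),.029)[:,:2]; d=(Q[0]+Q[1]-Q[2]-Q[3])/2
    print(Q.mean(0).round(4),np.linalg.norm(d).round(4),'yaw',np.degrees(np.arctan2(d[1],d[0])).round(1)-90)
to(.46,.11,.16,8)
E
```

```text
[0.4606 0.3374] 0.0827 yaw 12.900000000000006
[0.3848 0.3453] 0.1081 yaw 2.0999999999999943
to (0.46, 0.11, 0.16, 8) shift [ 0.22   0.004 -0.884] turn [-0.    -0.049 -0.002]
```

>>> apply_moves --commands '[0.06, 0, -0.25, 0, -0.02, 0, -0.18, 0.12, 0, -0.5, 0, -0.04, 0, -0.18, 0.17, 0, -0.75, 0, -0.06, 0, -0.18, 0.22, 0, -1, 0, -0.077, 0, -0.18, 0.22, 0, -1, 0, -0.077, 0, -0.18]'

```text
time: 34.3
tool_pos: [0.4587, 0.1408, 0.1582]
ee_rot: [-0.082, 0.702, -0.702, 0.081]
ft_force: [0.7, -0.3, 0.0]
opening: 0.0503
```

```bash
python3 - <<'E'
from h import *
st()
to(.4606,.3365,.12,12.9)
to(.4606,.3365,.026,12.9)
E
```

```text
t 34.3 [0.4587 0.1408 0.1582] j [ 0.63  0.16 -0.23 -0.   -1.17 -0.39] open 0.0503 F [ 0.7 -0.3  0. ]
to (0.4606, 0.3365, 0.12, 12.9) shift [-0.187  0.153 -0.76 ] turn [0.    0.002 0.   ]
to (0.4606, 0.3365, 0.026, 12.9) shift [-0.187  0.529 -0.76 ] turn [0.    0.002 0.   ]
```

>>> apply_moves --commands '[-0.06, 0, -0.25, 0, 0, 0, -0.18, -0.12, 0, -0.5, 0, 0, 0, -0.18, -0.187, 0, -0.76, 0, 0, 0, -0.18, -0.187, 0.1, -0.765, 0, 0, 0, -0.18, -0.187, 0.2, -0.765, 0, 0, 0, -0.18, -0.187, 0.4, -0.765, 0, 0, 0, -0.18, -0.187, 0.53, -0.765, 0, 0, 0, -0.18, -0.187, 0.53, -0.765, 0, 0, 0, -0.18, -0.187, 0.53, -0.765, 0, 0, 0, 1, -0.187, 0.53, -0.765, 0, 0, 0, 1, -0.187, 0.53, -0.765, 0, 0, 0, 1, -0.187, 0.53, -0.765, 0, 0, 0, 1]'

```text
time: 35.8
tool_pos: [0.4635, 0.3356, 0.0279]
ee_rot: [-0.079, 0.703, -0.702, 0.081]
ft_force: [-0.2, -0.9, 6.0]
opening: 0.0241
```

```bash
python3 - <<'E'
from h import *
st()
to(.454,-.134,.15,-.9)
E
```

```text
t 35.8 [0.4635 0.3356 0.0279] j [ 0.9   0.45 -0.19  0.   -0.92 -0.68] open 0.0241 F [-0.2 -0.9  6. ]
to (0.454, -0.134, 0.15, -0.9) shift [ 0.457 -0.493  1.821] turn [ 0.001  0.077 -0.001]
```

>>> apply_moves --commands '[0, -0.1, 0, 0, 0, 0, 1, 0, -0.3, 0, 0, 0, 0, 1, 0.03, -0.48, 0.1, 0, 0, 0, 1, 0.08, -0.48, 0.3, 0, 0.02, 0, 1, 0.13, -0.48, 0.5, 0, 0.04, 0, 1, 0.18, -0.48, 0.7, 0, 0.06, 0, 1, 0.23, -0.48, 0.9, 0, 0.077, 0, 1, 0.25, -0.48, 1, 0, 0.077, 0, 1]'

```text
time: 36.8
tool_pos: [0.4567, 0.0751, 0.1462]
ee_rot: [0.007, 0.707, -0.707, -0.006]
ft_force: [-0.1, -0.6, -1.3]
opening: 0.0245
```

```bash
python3 - <<'E'
from h import *
st()
to(.454,-.135,.15,-.9)
to(.454,-.135,.035,-.9)
E
```

```text
t 36.8 [0.4567 0.0751 0.1462] j [ 0.5   0.14 -0.3  -0.   -1.13 -0.52] open 0.0245 F [-0.1 -0.6 -1.3]
to (0.454, -0.135, 0.15, -0.9) shift [-0.005 -0.016  0.841] turn [ 0.    -0.001 -0.   ]
to (0.454, -0.135, 0.035, -0.9) shift [-0.005  0.444  0.841] turn [ 0.    -0.001 -0.   ]
```

>>> apply_moves --commands '[0, 0, 0.2, 0, 0, 0, 1, 0, 0, 0.4, 0, 0, 0, 1, -0.002, 0, 0.6, 0, 0, 0, 1, 0, 0, 0.83, 0, 0, 0, 1, 0, 0, 0.845, 0, 0, 0, 1, 0, 0.1, 0.848, 0, 0, 0, 1, 0, 0.25, 0.848, 0, 0, 0, 1, 0, 0.38, 0.848, 0, 0, 0, 1, 0, 0.42, 0.848, 0, 0, 0, 1, 0, 0.438, 0.848, 0, 0, 0, 1, 0, 0.445, 0.848, 0, 0, 0, 1, 0, 0.445, 0.848, 0, 0, 0, 1]'

```text
time: 38.3
tool_pos: [0.4546, -0.1347, 0.0354]
ee_rot: [-0.006, -0.707, 0.707, 0.005]
ft_force: [0.3, -0.4, -1.0]
opening: 0.0244
```

>>> apply_moves --commands '[0, 0.004, 0, 0, 0, 0, 1, 0, 0.008, 0, 0, 0, 0, 1, 0, 0.01, 0, 0, 0, 0, 1, 0, 0.01, 0, 0, 0, 0, 1]'

```text
time: 38.8
tool_pos: [0.4544, -0.1348, 0.0338]
ee_rot: [-0.006, -0.707, 0.707, 0.005]
ft_force: [-4.8, 2.5, 13.4]
opening: 0.0241
```

>>> apply_moves --commands '[0, 0, 0, 0, 0, 0, 0, 0, 0, 0, 0, 0, 0, 0, 0, -0.05, 0, 0, 0, 0, 0, 0, -0.25, 0, 0, 0, 0, 0, 0, -0.45, 0, 0, 0, 0, 0, 0.05, -0.5, -0.25, 0, 0, 0, -0.18, 0.09, -0.5, -0.5, 0, -0.006, 0, -0.18, 0.13, -0.5, -0.75, 0, -0.012, 0, -0.18, 0.16, -0.5, -1, 0, -0.017, 0, -0.18, 0.16, -0.5, -1, 0, -0.017, 0, -0.18]'

```text
time: 40.05
tool_pos: [0.4177, 0.1192, 0.158]
ee_rot: [-0.015, 0.707, -0.707, 0.016]
ft_force: [-0.2, -0.2, -0.6]
opening: 0.051
```

```bash
python3 - <<'E'
from h import *
st()
to(.3848,.3453,.12,2.1)
to(.3848,.3453,.026,2.1)
im=cams.get_image('side')
p=im['pixels'].copy()
q=proj(im,[.3848,.3453,.029])[0]; print(q)
cv2.circle(p,tuple(int(v) for v in q),1,(0,0,255),-1)
a=cv2.resize(p[140:400,180:400],None,fx=2,fy=2)
im=cams.get_image('top')
b=cv2.resize(im['pixels'][170:300,110:300],None,fx=2,fy=4)
cv2.imwrite('pics/s13.png',np.minimum(1.4*np.hstack([a,b]),255).astype('uint8'))
E
```

```text
t 40.05 [0.4177 0.1192 0.158 ] j [ 0.64  0.07 -0.34 -0.   -1.15 -0.6 ] open 0.051 F [-0.2 -0.2 -0.6]
to (0.3848, 0.3453, 0.12, 2.1) shift [ 0.093  0.153 -0.909] turn [ 0.     0.002 -0.   ]
to (0.3848, 0.3453, 0.026, 2.1) shift [ 0.093  0.529 -0.909] turn [ 0.     0.002 -0.   ]
[312.2170485  381.52700992]
```

View pics/s13.png

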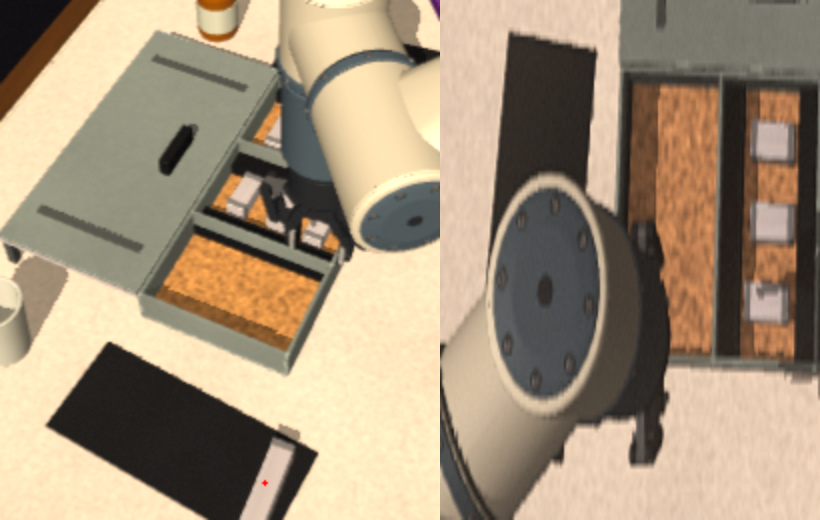

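>>> apply_moves --commands '[0.02, 0, -0.25, 0, 0, 0, -0.18, 0.05, 0, -0.5, 0, 0, 0, -0.18, 0.07, 0, -0.75, 0, 0, 0, -0.18, 0.093, 0, -0.91, 0, 0, 0, -0.18, 0.093, 0.1, -0.912, 0, 0, 0, -0.18, 0.093, 0.2, -0.912, 0, 0, 0, -0.18, 0.093, 0.4, -0.912, 0, 0, 0, -0.18, 0.093, 0.53, -0.912, 0, 0, 0, -0.18, 0.093, 0.53, -0.912, 0, 0, 0, -0.18, 0.093, 0.53, -0.912, 0, 0, 0, 1, 0.093, 0.53, -0.912, 0, 0, 0, 1, 0.093, 0.53, -0.912, 0, 0, 0, 1]'

```text
time: 41.65
tool_pos: [0.3874, 0.3437, 0.0266]
ee_rot: [-0.012, 0.708, -0.706, 0.014]
ft_force: [-0.1, -1.7, 6.7]
opening: 0.0245
```

>>> apply_moves --commands '[0, 0, 0, 0, 0, 0, 1]'

```text
time: 41.78
tool_pos: [0.3874, 0.3437, 0.0266]
ee_rot: [-0.012, 0.708, -0.706, 0.014]
ft_force: [0.7, -0.9, 7.8]
opening: 0.0246
```

```bash
python3 - <<'E'
from h import *
st()
to(.514,.135,.15,-.9)
E
```

```text
t 41.77 [0.3874 0.3437 0.0266] j [ 1.03  0.37 -0.34  0.   -0.86 -0.99] open 0.0246 F [ 0.7 -0.9  7.8]
to (0.514, 0.135, 0.15, -0.9) shift [-0.476 -0.494  0.852] turn [ 0.001  0.017 -0.001]
```

>>> apply_moves --commands '[0, -0.1, 0, 0, 0, 0, 1, 0, -0.3, 0, 0, 0, 0, 1, -0.05, -0.49, 0.1, 0, 0, 0, 1, -0.17, -0.49, 0.3, 0, 0.005, 0, 1, -0.28, -0.49, 0.5, 0, 0.01, 0, 1, -0.4, -0.49, 0.7, 0, 0.017, 0, 1, -0.476, -0.49, 0.85, 0, 0.017, 0, 1, -0.476, -0.49, 0.86, 0, 0.017, 0, 1, -0.476, -0.49, 0.86, 0, 0.017, 0, 1]'

```text
time: 42.9
tool_pos: [0.513, 0.1324, 0.1473]
ee_rot: [0.006, 0.707, -0.707, -0.006]
ft_force: [0.2, -0.2, -1.2]
opening: 0.0247
```

```bash
python3 - <<'E'
from h import *
st()
to(.514,.1335,.034,-.9)
im=cams.get_image('side')
p=im['pixels'].copy()
a=cv2.resize(p[140:400,180:400],None,fx=2.3,fy=2.3)
cv2.imwrite('pics/s14.png',np.minimum(1.4*a,255).astype('uint8'))
E
```

```text
t 42.9 [0.513  0.1324 0.1473] j [ 0.55  0.27 -0.13 -0.   -1.17 -0.56] open 0.0247 F [ 0.2 -0.2 -1.2]
to (0.514, 0.1335, 0.034, -0.9) shift [-0.004  0.453 -0.004] turn [ 0. -0. -0.]
```

View pics/s14.png

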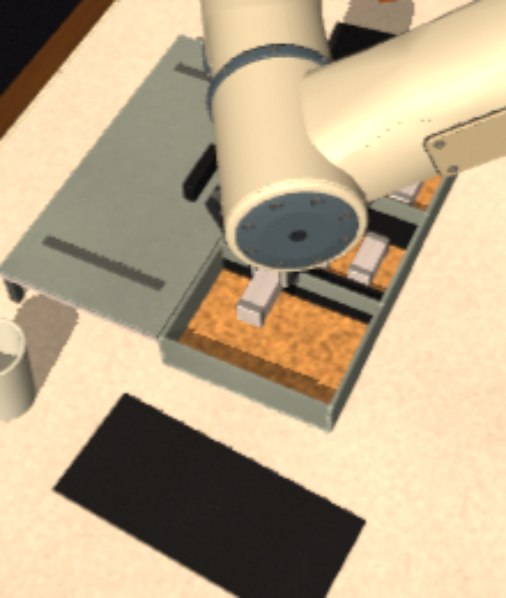

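>>> apply_moves --commands '[-0.004, 0.1, -0.004, 0, 0, 0, 1, -0.004, 0.25, -0.004, 0, 0, 0, 1, -0.004, 0.38, -0.004, 0, 0, 0, 1, -0.004, 0.43, -0.004, 0, 0, 0, 1, -0.004, 0.45, -0.004, 0, 0, 0, 1, -0.004, 0.458, -0.004, 0, 0, 0, 1, -0.004, 0.463, -0.004, 0, 0, 0, 1, -0.004, 0.463, -0.004, 0, 0, 0, 1]'

```text
time: 43.95
tool_pos: [0.5149, 0.1338, 0.0326]
ee_rot: [0.006, 0.707, -0.707, -0.005]
ft_force: [-2.8, -0.4, 5.2]
opening: 0.0244
```

>>> apply_moves --commands '[0, 0, 0, 0, 0, 0, 0, 0, 0, 0, 0, 0, 0, 0, 0, -0.05, 0, 0, 0, 0, 0, 0, -0.25, 0, 0, 0, 0, 0, 0, -0.5, 0, 0, 0, 0, 0, 0, -0.7, 0.2, 0, 0, 0, 0, 0.2, -0.8, 0.4, 0, 0, 0, 0, 0.4, -0.9, 0.6, 0, 0, 0, 0, 0.6, -1, 0.8, 0, 0, 0, 0, 0.7, -1, 1, 0, 0, 0, 0, 0.7, -1, 1, 0, 0, 0, 0]'

```text
time: 45.32
tool_pos: [0.3334, -0.1154, 0.2832]
ee_rot: [-0.007, -0.707, 0.707, 0.005]
ft_force: [0.6, -0.4, 0.1]
opening: 0.0428
```

>>> apply_moves --commands '[0, 0, 0.25, 0, 0, 0, 0, 0.1, 0, 0.5, 0, 0, 0, 0, 0.2, 0, 0.75, 0, 0, 0, 0, 0.2, 0, 1, 0, 0, 0, 0, 0.2, 0, 1, 0, 0, 0, 0]'

```text
time: 45.95
tool_pos: [0.2796, -0.3658, 0.2811]
ee_rot: [0.007, 0.707, -0.707, -0.008]
ft_force: [-0.4, 0.9, -0.1]
opening: 0.0426
```

```bash
python3 - <<'E'
from h import *
st()
for n in ('top','side'):
    im=cams.get_image(n); cv2.imwrite(f'pics/{n}15.png',np.minimum(im['pixels']*1.3,255).astype('uint8'))
E
```

```text
t 45.95 [ 0.2796 -0.3658  0.2811] j [-0.58  0.07 -0.03  0.   -1.48  0.55] open 0.0426 F [-0.4  0.9 -0.1]
```

View pics/top15.png

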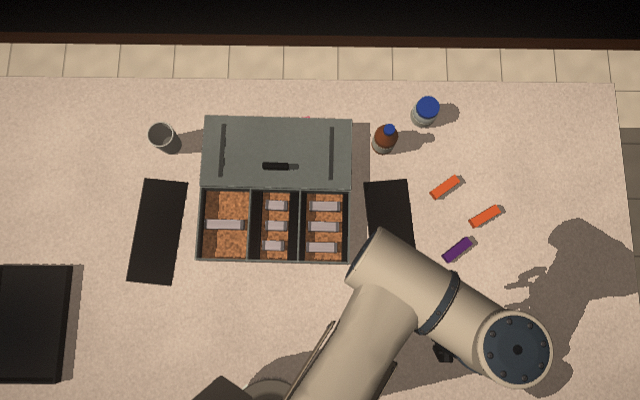

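View pics/side15.png

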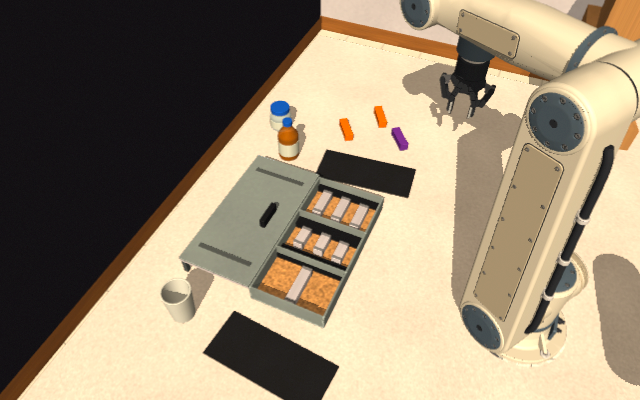

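```bash
python3 - <<'E'
import cv2
a=cv2.imread('pics/top15.png')
cv2.imwrite('pics/b15.png',cv2.resize(a[182:268,190:356],None,fx=4.8,fy=4.8,interpolation=cv2.INTER_CUBIC))
a=cv2.imread('pics/side15.png')
cv2.imwrite('pics/c15.png',cv2.resize(a[170:330,245:395],None,fx=3.7,fy=3.7,interpolation=cv2.INTER_CUBIC))
E
```

```text
(no output)
```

View pics/b15.png

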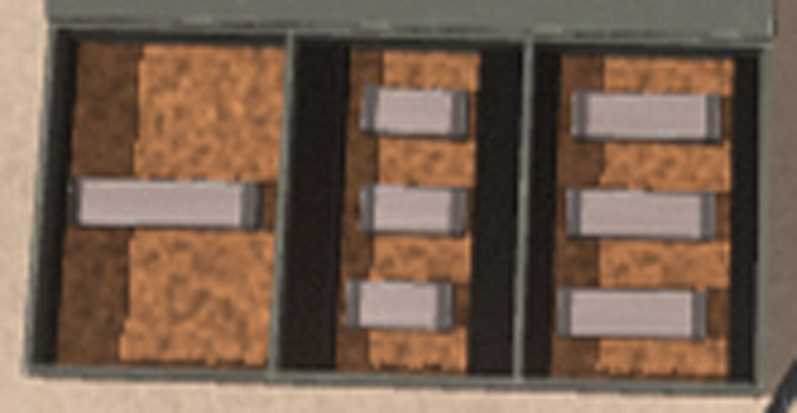

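View pics/c15.png

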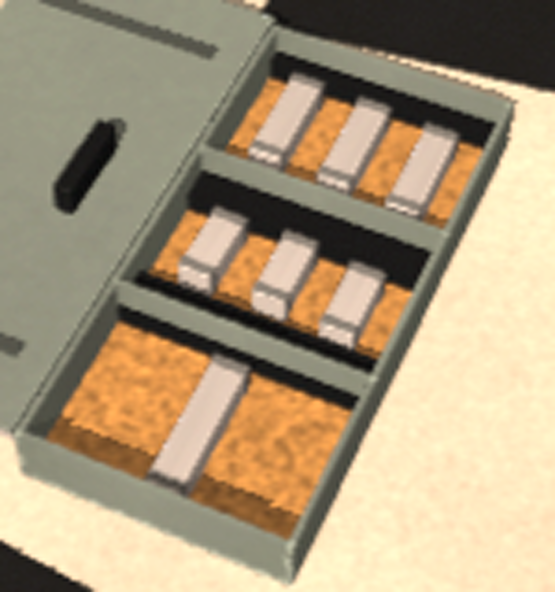

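```bash
python3 - <<'E'
from h import *
im=cams.get_image('top')
b=lambda p: np.array(p)/4.8+[190-.4,182-.4]
c=np.array([.512,0]); th=np.radians(-.9); Ri=np.array([[np.cos(th),np.sin(th)],[-np.sin(th),np.cos(th)]])
D=dict(long=[(74,203),(255,205)],s1=[(362,110),(463,112)],s2=[(361,208),(463,210)],s3=[(346,304),(450,306)],m1=[(572,116),(718,117)],m2=[(566,213),(711,215)],m3=[(558,312),(702,314)])
for k,P in D.items():
    Q=onz(im,b(P),.035)[:,:2]-c; q=Q@Ri.T; print(k,(q*1000).round(1).tolist(), 'ctr',(q.mean(0)*1000).round(1))
E
```

```text
long [[0.2, 186.6], [1.4, 84.5]] ctr [  0.8 135.6]
s1 [[57.3, 26.5], [57.6, -31.1]] ctr [57.4 -2.3]
s2 [[1.1, 24.5], [1.4, -33.1]] ctr [ 1.2 -4.3]
s3 [[-53.2, 30.5], [-53.0, -27.8]] ctr [-53.1   1.3]
m1 [[56.7, -93.3], [58.2, -176.6]] ctr [  57.4 -134.9]
m2 [[1.0, -91.4], [1.8, -173.5]] ctr [   1.4 -132.5]
m3 [[-54.9, -88.5], [-54.2, -169.4]] ctr [ -54.6 -128.9]
```

>>> apply_moves --commands '[-0.2, 0, -0.2, 0, 0, 0, 0, -0.4, 0, -0.38, 0, 0, 0, 0, -0.6, 0, -0.55, 0, 0, 0, 0, -0.8, 0, -0.75, 0, 0, 0, 0, -1, 0, -0.93, 0, 0, 0, 0, -1, 0, -0.93, 0, 0, 0, 0, -1, 0, -0.93, 0, 0, 0, 0]'

```text
time: 46.98
tool_pos: [0.5356, -0.1312, 0.2813]
ee_rot: [0.004, 0.707, -0.707, -0.004]
ft_force: [-0.8, 0.3, -0.5]
opening: 0.0429
```

```bash
python3 - <<'E'
from h import *
st()
to(.668,-.0044,.16,-.9)
to(.668,-.0044,.08,-.9)
E
```

```text
t 46.98 [ 0.5356 -0.1312  0.2813] j [ 0.04  0.25  0.19 -0.   -1.51 -0.05] open 0.0429 F [-0.8  0.3 -0.5]
to (0.668, -0.0044, 0.16, -0.9) shift [-0.524  0.485 -0.513] turn [0.    0.001 0.   ]
to (0.668, -0.0044, 0.08, -0.9) shift [-0.524  0.805 -0.513] turn [0.    0.001 0.   ]
```

>>> apply_moves --commands '[-0.2, 0.1, -0.2, 0, 0, 0, 0, -0.4, 0.2, -0.4, 0, 0, 0, 0, -0.524, 0.4, -0.513, 0, 0, 0, 0, -0.524, 0.45, -0.513, 0, 0, 0, 0, -0.524, 0.6, -0.513, 0, 0, 0, 0, -0.524, 0.75, -0.513, 0, 0, 0, 0, -0.524, 0.795, -0.513, 0, 0, 0, 0, -0.524, 0.795, -0.513, 0, 0, 0, 0, -0.524, 0.795, -0.513, 0, 0, 0, 1, -0.524, 0.795, -0.513, 0, 0, 0, 1, -0.524, 0.795, -0.513, 0, 0, 0, 1, -0.524, 0.795, -0.513, 0, 0, 0, 1]'

```text
time: 48.48
tool_pos: [0.6683, -0.0083, 0.085]
ee_rot: [0.007, 0.707, -0.707, -0.005]
ft_force: [-4.1, 0.8, 6.2]
opening: 0.0144
```

```bash
python3 - <<'E'
from h import *
st()
a=[]
for n,(x0,y0) in dict(top=(150,110),side=(170,130)).items():
    im=cams.get_image(n); a.append(cv2.resize(im['pixels'][y0:y0+200,x0:x0+200],None,fx=2,fy=2))
cv2.imwrite('pics/s16.png',np.minimum(np.hstack(a)*1.3,255).astype('uint8'))
E
```

```text
t 48.48 [ 0.6683 -0.0083  0.085 ] j [ 0.22  0.57  0.17  0.   -1.17 -0.24] open 0.0144 F [-4.1  0.8  6.2]
```

View pics/s16.png

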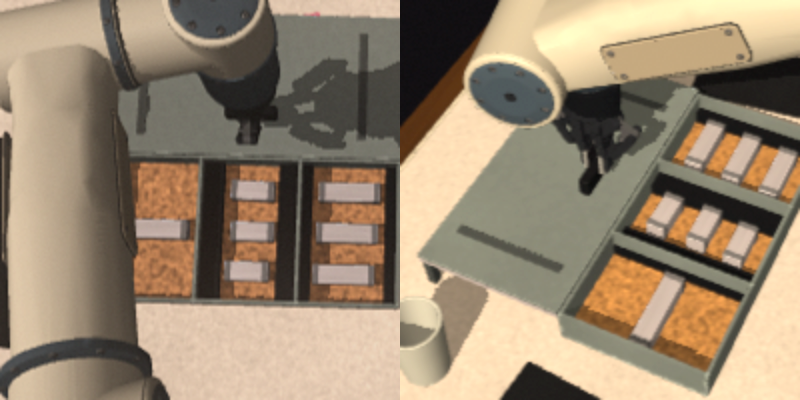

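>>> apply_moves --commands '[0.08, 0, 0, 0, 0, 0, 1, 0.18, 0, 0, 0, 0, 0, 1, 0.28, 0, 0, 0, 0, 0, 1, 0.38, 0, 0, 0, 0, 0, 1, 0.48, 0, 0, 0, 0, 0, 1, 0.58, 0, 0, 0, 0, 0, 1, 0.68, 0, 0, 0, 0, 0, 1, 0.73, 0, 0, 0, 0, 0, 1, 0.76, 0, 0, 0, 0, 0, 1, 0.77, 0, 0, 0, 0, 0, 1, 0.77, 0, 0, 0, 0, 0, 1]'

```text
time: 49.95
tool_pos: [0.4774, -0.0048, 0.0849]
ee_rot: [0.007, 0.707, -0.707, -0.004]
ft_force: [-2.2, 2.0, 10.0]
opening: 0.0146
```

>>> apply_moves --commands '[0.008, 0, 0, 0, 0, 0, 1, 0.016, 0, 0, 0, 0, 0, 1, 0.02, 0, 0, 0, 0, 0, 1, 0.02, 0, 0, 0, 0, 0, 1]'

```text
time: 50.45
tool_pos: [0.4729, -0.0047, 0.0849]
ee_rot: [0.008, 0.707, -0.707, -0.003]
ft_force: [0.9, 1.1, 8.9]
opening: 0.0141
```

>>> apply_moves --commands '[0.008, 0, 0, 0, 0, 0, 1, 0.016, 0, 0, 0, 0, 0, 1, 0.016, 0, 0, 0, 0, 0, 1]'

```text
time: 50.82
tool_pos: [0.4689, -0.0047, 0.0849]
ee_rot: [0.008, 0.707, -0.707, -0.003]
ft_force: [0.1, 0.7, 9.3]
opening: 0.0144
```

>>> apply_moves --commands '[0.008, 0, 0, 0, 0, 0, 1, 0.012, 0, 0, 0, 0, 0, 1, 0.012, 0, 0, 0, 0, 0, 1]'

```text
time: 51.2
tool_pos: [0.4682, -0.0046, 0.0849]
ee_rot: [0.009, 0.707, -0.707, -0.002]
ft_force: [9.6, -2.0, 0.4]
opening: 0.0145
```

>>> apply_moves --commands '[0.006, 0, 0, 0, 0, 0, 1, 0.006, 0, 0, 0, 0, 0, 1, 0, 0, 0, 0, 0, 0, 1]'

```text
time: 51.58
tool_pos: [0.4682, -0.0046, 0.0849]
ee_rot: [0.009, 0.707, -0.707, -0.002]
ft_force: [7.7, -0.8, 3.3]
opening: 0.0142
```

>>> apply_moves --commands '[-0.006, 0, 0, 0, 0, 0, 0, -0.006, 0, 0, 0, 0, 0, 0, -0.006, -0.1, 0, 0, 0, 0, 0, -0.006, -0.3, 0, 0, 0, 0, 0, -0.006, -0.5, 0, 0, 0, 0, 0, 0.1, -0.7, 0.2, 0, 0, 0, 0, 0.3, -0.75, 0.4, 0, 0, 0, 0, 0.4, -0.75, 0.6, 0, 0, 0, 0, 0.5, -0.75, 0.8, 0, 0, 0, 0, 0.6, -0.75, 1, 0, 0, 0, 0, 0.6, -0.75, 1, 0, 0, 0, 0]'

```text
time: 52.95
tool_pos: [0.3065, -0.2553, 0.2698]
ee_rot: [0.008, 0.707, -0.707, -0.009]
ft_force: [-0.4, 1.0, -1.6]
opening: 0.0427
```

```bash
python3 - <<'E'
from h import *
st()
a=[]
for n,(x0,y0) in dict(top=(120,100),side=(170,130)).items():
    im=cams.get_image(n); a.append(cv2.resize(im['pixels'][y0:y0+200,x0:x0+240],None,fx=1.65,fy=1.65)); cv2.imwrite(f'pics/{n}17.png',np.minimum(im['pixels']*1.3,255).astype('uint8'))
cv2.imwrite('pics/s17.png',np.minimum(np.hstack(a)*1.3,255).astype('uint8'))
E
```

```text
t 52.95 [ 0.3065 -0.2553  0.2698] j [-0.3  -0.06 -0.18  0.   -1.45  0.27] open 0.0427 F [-0.4  1.  -1.6]
```

View pics/s17.png

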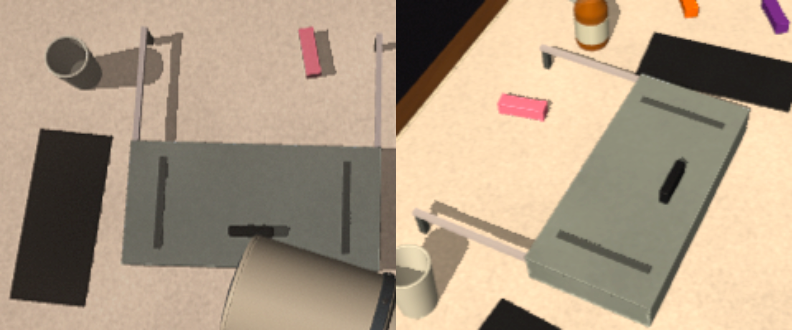

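View pics/top17.png

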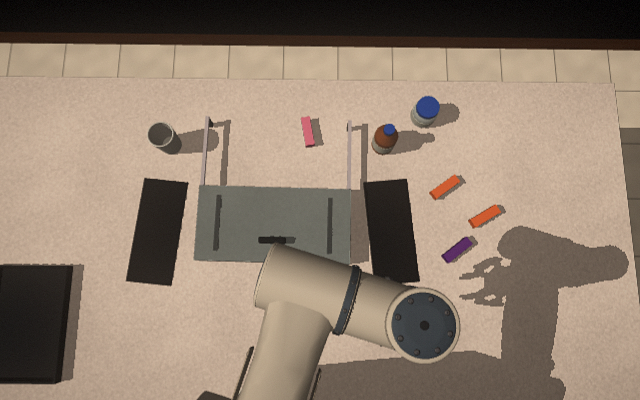

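```bash
python3 - <<'E'
from h import *
im=cams.get_image('side')
def bar(p):
    g=p[180:270,240:360].max(2); m=(g<40).astype('uint8'); n,l,s,c=cv2.connectedComponentsWithStats(m)
    return [(c[i]+[240,180],s[i,4]) for i in range(1,n) if 60<s[i,4]<400]
for p in (cv2.imread('pics/side15.png')/1.3, im['pixels']):
    for c,a in bar(p): print(c.round(1),a,onz(im,[c],.071).round(4))
E
```

```text
[350.8 181.5] 79 [[ 0.5092 -0.204   0.071 ]]
[339.6 193.2] 238 [[ 0.5218 -0.1503  0.071 ]]
[267.8 214.5] 187 [[ 0.6682 -0.0025  0.071 ]]
[313.4 256.3] 243 [[0.5025 0.072  0.071 ]]
[296.7 261.2] 140 [[0.5344 0.1019 0.071 ]]
[351.4 181.8] 85 [[ 0.5072 -0.2036  0.071 ]]
[337.  239.7] 190 [[0.4681 0.001  0.071 ]]
```

Bar travel between open and shut is 0.2001 m, so the cover is fully shut. I'm handing the job in.

```bash
python3 -c "
from workcell import workorder
print(workorder.job_done())"
```

```text
the job is handed in; nothing more can be done
None
```

The job is done and handed in at about 53 s: all seven plate cases (three short, three medium, one long) are in their rows and the cover is fully shut.

I slid the cover open to its stop. The short cases went in the middle bay, the medium cases in the right bay and the long one in the left bay. I then slid the cover shut to its other stop.

What the last checks showed:
- **Cases:** each one met the floor at the height expected for lying flat. Both camera views, taken just before shutting, showed all seven inside their pockets. The tightest fit is the medium case nearest the robot, about 3.5 mm from one end block.
- **Cover:** the camera put the bar's travel from open to shut at 0.2001 m. The arm felt the stop at both ends.
- **Surroundings:** I did not touch the beaker, the bottle or the coloured lookalikes, and the arm ended clear of everything.
- **Disagreements:** the two cameras differed by about 2–5 mm on the box's left-right position, so I used the top camera throughout.
- **Not seen:** I noticed no knocked case and no slackening grip. The cases could not be seen once the cover was shut.

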